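# Pack a slide box tight on a bench shaker

### The arm

A 6-joint arm with a two-finger parallel gripper is mounted at the origin on a cart in front of the work surface, level with it; the furniture and walls round the work are solid. World frame = base frame: x ahead of the robot, y to its left, z up, the work surface at z = 0. Lengths are in m, angles in degrees, forces in N, time in s.
With the tool pointing down it reaches from about 0.275 to 0.825 m from the base axis. Payload 4.9 kg.
Tool frame: the origin (TCP) lies at the very end of the fingers, on their centre line; the grasp point (between the pads) lies 19 mm behind it; x points along the fingers, y is the direction in which the jaws open and shut, and the axes are right-handed (so a half turn about x gives the same grasp; the last joint's range is limited). The gripper opens to 85 mm and grips with 20 to 120 N. Pads are 22 mm wide; open, the fingers measure 114 mm over their backs; the gripper's body (76 mm by 85 mm) begins 54 mm behind the grasp point. The pads swing forward as they close: fully open they stand 13 mm farther back than shut.
Start: joints at [-72.319, 18.69, -11.035, 60.275, 0, 82.311], TCP at [0.236, -0.497, 0.231] pointing down, gripper open.
Joint ranges: [-152.03, 152.03], [-55.5, 102.48], [-74.3, 77.21], [-110.64, 120.58], [-84.22, 78.4], [-180, 180]. Speed limits (degrees/s): [147.25, 147.25, 180, 180, 180, 180].

### API

Orientations are given as [roll, pitch, yaw] about the fixed x, y, z axes, in that order (R = Rz(yaw) Ry(pitch) Rx(roll)).
In Python, from station import status, read_camera, camera_params, finish_job, finder gives the robot as it stands. The module is installed in compiled form; this text tells all that it offers.
- The arm moves only by the shell command python3 -m jog 'ROWS' [OPENING] [FORCE]. ROWS is JSON, a list of rows, each a list of 4 numbers: the shift along the tool's x, y, z in units of 25 mm (1.0 is 25 mm), then the turn about the tool's x in units of 8 degrees (1.0 is 8 degrees). In form: [[dx, dy, dz, turn], ...]. A call has 1 to 10 rows; each row shifts and turns the commanded pose from where the row before left it, along the tool's axes as they then stand; what a row does not reach is not made up. A row lasts 1/8 s, in which the tool goes at most 62.5 mm and 10.7 degrees, less where a joint would pass 70% of its speed; a pose out of reach is approached as far as the arm can. A call is refused whole if a number of a shift passes 1 or a number of a turn 1, either way. A call with a gripper value outside its range is refused whole. OPENING is the opening in per cent of the stroke, from 0 (shut) to 100 (fully open), set as the call begins (- or left out, the last holds). The fingers move at their own pace and stop on an object; FORCE is the grip in N (left out, the last holds). Time passes only in rows, so rows that do not move let the fingers close. It gives the time, the measured TCP pose, the force and the opening at its end, in the units of the state.
- status.state(): the state, without advancing time (a new reading comes with each control period).
- read_camera(name): name is "side" or "top"; returns the picture (420x560x3 uint8, red, green, blue); there is no depth.
- camera_params(name): a dict with "fx", "fy", "cx", "cy" (pixels), "D" ([k1, k2, p1, p2, k3] as OpenCV has them; the pictures are not rectified), "world_to_cam" (4x4, takes a point from world to camera coordinates). Camera axes: x right, y down, z forward; pixel columns grow to the right and rows downward; lengths in m; the calibration is good to about 2 mm. A picture is of the moment at which its call begins. camera_params takes no time and is no camera call.
- finish_job(): hands the job in, once; it reports no verdict.
Trained networks look in the newest picture that a camera, given by its name, has taken for a name from the list of things; names that differ only in an ending like _2 or _b are one class to them, and where a whole thing is asked for, a point or a joint stands for the part that bears it (a point fixed in the world has none). Each returns a list of dicts, best first, with "confidence" (0 to 1); they miss things now and then, are a little off and sometimes report something else, mostly with a low value. They report only what shows in the picture. A call takes as long as a camera call. They do not tell look-alikes from the thing itself.
- finder.outline_of(camera, target): "region" (420x560 bool, what is visible of it).
- finder.mark_of(camera, target): "position" ([x, y, z] in m, in world coordinates, good to about 4 mm: a listed point, or the origin of a listed thing).
The state is a dict: "time_s": time; "joints": joint angles; "dq": joint speeds; "tau": joint torques, N m; "eef_pos": TCP position; "ee_rot": TCP orientation; "ft_force": force on the tool from outside, world axes, zero at the start; "moment": the same for the moment, N m; "gripper_width": finger opening in m.
Only numpy, scipy, OpenCV 4.12 (cv2) and the standard library are available. Lean on these libraries where they do the work, as an engineer would, in place of code of your own. Each camera call takes 0.05 s, during which the arm holds its last target.

### The job

The slide box on the bench shaker has play between its two bars: open the white case by its lid handle until the lid rests on its stop, and stand the flat spacer from it in the gap on the right of the slide box, along the right-hand bar and down on the deck. Then push the wedge, thin end first and down on the deck, from the robot's side in between spacer and slide box until you feel the stack tight and the slide box pressed firmly against the left-hand bar, without crushing it. Finish while still holding the wedge and pushing it in, the lid still open, the other things on the bench left alone.

Things in the scene. Friction and masses are not known exactly. Their poses are not given: they have to be found in the camera images.
- shaker: Bench shaker, fixed, 210 (x) x 200 (y) mm deck whose top is 40 mm above its origin (centre of the underside, on the bench). x points away from the robot along the bars, y to the left. At the far end of the deck a lip 16 mm high (its near face at x = +93.5 mm) stops things from sliding off; the near end is open.
- bar_left: Aluminium bar screwed to the deck, fixed, 150 (x) x 14 (y) x 30 (z) mm, on the left of the slide box, parallel to the shaker's x; origin at the centre of its underside on the deck.
- bar_right: The same bar on the right-hand side, fixed; its distance from the left bar differs from run to run. With the slide box against the left bar, the gap from the slide box's right side to this bar's inner face is 22.5 to 27 mm.
- slide_box: Closed slide box, loose, about 0.35 kg, 118 (x) x 82 (y) x 38 (z) mm, lying on the deck between the bars with 0.5 to 1.5 mm of play to the left bar and a few mm to the far lip; origin at the centre of its underside, x away from the robot. Its near end is 59 mm before its origin.
- case: White plastic case, fixed on the bench, 140 (x) x 160 (y) x 68 (z) mm with its lid; origin at the centre of its underside, x away from the robot. Floor and walls 3 mm thick; the walls end 36 mm above the bench, the hollow lid is above. The lid's hinge runs along y at x = +72, z = +36 mm. Inside stand spacer (left, y about +32 mm) and wedge (right, y about -32 mm), both along x.
- case_lid (a joint): Lid of the case, rad: 0 shut, grows as it is lifted, 1.73 fully open, where it leans back on its stop by its own weight (past about 1.5 it falls open, before that it falls shut). Almost frictionless.
- handle (a point): Middle of the steel bar handle of the lid: a round bar 9 mm thick and 72 mm long along y, 42 mm in front of the lid's front face (184 mm before the hinge and 14 mm above it when shut, 50 mm over the bench), moving with the lid. Fingers fit on both sides of it from above.
- spacer: Flat grey plastic spacer, loose, 60 g: plate 100 (x) x 12 (y) x 26 (z) mm standing on its long edge, with a grip post 16 (x) x 12 (y) mm in the middle on top that ends 60 mm above the underside. Origin at the centre of the underside.
- wedge: Grey plastic wedge, loose, 60 g, 90 (x) x 26 (z) mm, origin on its underside. From above: right side flat (y = -6 mm), left side sloping from y = +14 at the thick end (x = -45) to y = -2 at the thin tip (x = +45), so 20 to 4 mm thick. Grip post 16 (x) x 12 (y) mm centred at x = -37, y = 0, its top 60 mm above the underside. Jams with 30 to 70 mm of its length in the gap.
- wedge_tip (a point): Thin tip of the wedge, middle of its thickness: at x = +45, y = -4, z = +13 mm from its origin. Sliding the wedge in takes a few N; about 15 N of push makes the whole stack tight.
- jar: Small white jar with red cap, loose, 47 mm wide, 53 mm high: leave alone. Origin at the centre of its underside.
- tape: Roll of tape lying flat, loose, 66 mm wide, 18 mm high: leave alone. Origin at the centre of its underside.
- carton: Small cover glass carton, loose, 50 x 66 x 16 mm: leave alone. Origin at the centre of its underside.
Things that resemble listed ones, but are neither listed nor needed, are in the scene too. There is more than one size of the slide_box; the one meant has the size given above.

How it is judged (in metres and radians):
On the way, in this order (a step that is already met when the one before it is completed fails the run):
1. the case's lid is open and rests on its stop (value of joint case_lid above 1.68 rad and velocity of joint case_lid below 0.05 rad/s), for 0.2 s.
2. the spacer stands on the deck in the gap between slide box and right bar (x of spacer in the frame of shaker between -0.015 and 0.055 m and z of spacer in the frame of shaker between 0.036 and 0.046 m and angle between the x axis of spacer and the x axis of bar_right, either way round below 0.15 rad and angle between spacer's own z axis and vertical below 0.15 rad and y of spacer in the frame of bar_right between 0.01 and 0.029 m), for 0.2 s.
At the end, for the whole second after the job is handed in: Lid over 1.6 rad; spacer on the deck along the right bar (within 3.5 mm, 8 degrees); wedge down on the deck, tip at least 14 mm past the slide box's near end; left bar, slide box, wedge, spacer and right bar each press on the next with over 1.5 N, at rest; fingers on the wedge (value of joint case_lid above 1.6 rad and x of spacer in the frame of shaker between -0.015 and 0.055 m and z of spacer in the frame of shaker between 0.036 and 0.046 m and angle between the x axis of spacer and the x axis of bar_right, either way round below 0.15 rad and angle between spacer's own z axis and vertical below 0.15 rad and y of spacer in the frame of bar_right between 0.01 and 0.0165 m and x of wedge_tip in the frame of slide_box above -0.045 m and angle between the x axis of wedge and the x axis of bar_right, either way round below 0.2 rad and z of wedge in the frame of shaker between 0.034 and 0.048 m and y of slide_box in the frame of bar_left between -0.0505 and -0.046 m and angle between slide_box's own z axis and vertical below 0.08 rad and contact force between slide_box and bar_left above 1.5 N and contact force between wedge and slide_box above 1.5 N and contact force between spacer and wedge above 1.5 N and contact force between spacer and bar_right above 1.5 N and contact force between the fingers and wedge above 2 N and linear speed of each of wedge, slide_box below 0.01 m/s); the arm keeps its last pose, push and grip.
It fails at once if the slide box is crushed (pressed on the left bar with more than 45 N) (contact force between slide_box and bar_left above 45 N).
It fails at once if the jar was disturbed (distance of jar from where it was at the start of the episode above 0.03 m).
It fails at once if the tape was disturbed (distance of tape from where it was at the start of the episode above 0.03 m).
It fails at once if the carton was disturbed (distance of carton from where it was at the start of the episode above 0.03 m).
It also fails if it takes over 72 s, if anything falls off the work surface, if the arm or the gripper's body presses on something with over 40 N, if the wrist force passes 120 N, or if a joint passes its speed limit or range.

## Working session

There is one attempt and no reset: what is moved stays moved. The work goes in short steps, Python scripts to look and compute and a shell command to move; the robot and the scene stay as the last step left them, time stands still between calls to the robot, and variables do not carry over. Pictures are saved under pics/ and viewed, and the job is handed in when it is done.

```bash
mkdir -p pics; ls
python3 - <<'E'
from station import status, read_camera, camera_params, finder
import cv2, numpy as np
print(status.state())
for c in("side","top"):
    im=read_camera(c); cv2.imwrite(f"pics/{c}0.png",im[:,:,::-1])
    p=camera_params(c); print(c,p)
E
```

```text
pics
{'time_s': 0.0, 'joints': array([-7.23186348e+01,  1.87338538e+01, -1.10919875e+01,  6.02755608e+01,
       -9.96497678e-05,  8.23099257e+01]), 'dq': array([-0.07401491, -0.03122373, -0.10480835, -0.065238  , -0.05050162,
       -0.03206262]), 'tau': array([-5.62116074e-04, -4.43398368e+01,  2.62439167e+01,  1.53589051e-02,
       -9.42830820e-05,  2.07561413e-05]), 'eef_pos': array([ 0.23548698, -0.49638345,  0.23048605]), 'ee_rot': array([-97.63376875,  89.89859781, 107.73767084]), 'ft_force': array([ 0.02635422,  0.51385655, -0.04068584]), 'moment': array([ 0.02778376,  0.02113421, -0.01961872]), 'gripper_width': 0.08551416313794348}
side {'fx': 514.6678189124382, 'fy': 514.6678189124382, 'cx': 278.60687380092014, 'cy': 201.02970681724636, 'D': array([-0.1546365,  0.       ,  0.       ,  0.       ,  0.       ]), 'world_to_cam': array([[-0.87953616, -0.47521744,  0.0241771 ,  0.52802865],
       [-0.24386093,  0.40654429, -0.88048486,  0.16478666],
       [ 0.4085927 , -0.78031412, -0.47345737,  1.27992913],
       [ 0.        ,  0.        ,  0.        ,  1.        ]])}
top {'fx': 535.9848373574322, 'fy': 535.9848373574322, 'cx': 287.70977243774837, 'cy': 209.6422428542596, 'D': array([0.04207132, 0.        , 0.        , 0.        , 0.        ]), 'world_to_cam': array([[-0.00166785, -0.99998416, -0.00537546,  0.06613506],
       [-0.98183984,  0.00265729, -0.18969307,  0.5562993 ],
       [ 0.18970435,  0.00496146, -0.98182873,  1.48224334],
       [ 0.        ,  0.        ,  0.        ,  1.        ]])}
```

View pics/top0.png

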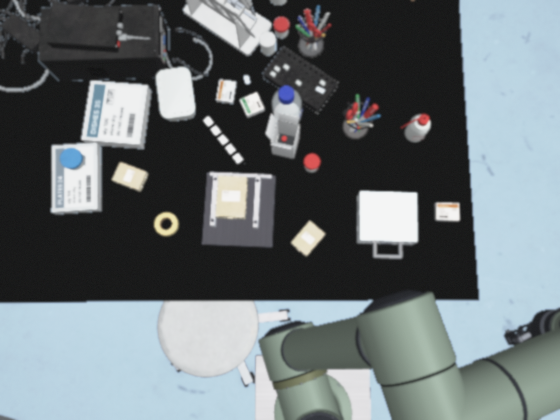

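View pics/side0.png

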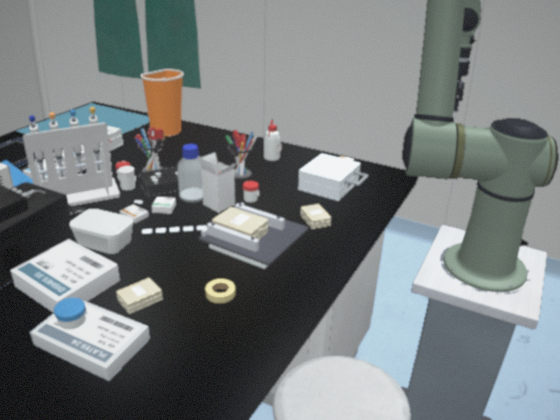

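Run:
```python
from station import status, read_camera, camera_params, finder
for c in("top","side"):
  for n in ["shaker","bar_left","bar_right","slide_box","case","handle","jar","tape","carton","spacer","wedge"]:
    r=finder.mark_of(c,n); print(c,n,[(round(d["confidence"],2),[round(float(v),4) for v in d["position"]]) for d in r[:3]])
print(status.state()["time_s"])
```

```text
top shaker [(0.55, [0.5646, 0.2072, -0.0039])]
top bar_left [(0.66, [0.5831, 0.2785, 0.0419])]
top bar_right [(0.54, [0.5772, 0.1572, 0.0444]), (0.19, [0.5224, 0.4242, 0.0014])]
top slide_box [(0.9, [0.4766, 0.0092, 0.0018]), (0.86, [0.5921, 0.2289, 0.0397]), (0.62, [0.6632, 0.5315, -0.0002])]
top case [(0.68, [0.5765, 0.1582, 0.0447]), (0.56, [0.5335, -0.2208, -0.0013])]
top handle [(0.92, [0.4193, -0.2178, 0.0518])]
top jar [(0.78, [0.701, -0.0028, -0.0014])]
top tape [(0.59, [0.5238, 0.4215, -0.0001])]
top carton [(0.67, [0.5571, -0.3961, 0.0029])]
top spacer []
top wedge []
side shaker [(0.91, [0.5605, 0.2063, -0.0025])]
side bar_left [(0.59, [0.5861, 0.2757, 0.0434])]
side bar_right [(0.75, [0.5764, 0.1524, 0.0447]), (0.71, [0.5554, -0.4014, 0.0004])]
side slide_box [(0.88, [0.6672, 0.5384, 0.004]), (0.62, [0.4792, 0.0074, -0.0021]), (0.58, [0.5928, 0.2301, 0.0341])]
side case [(0.88, [0.53, -0.217, -0.0004])]
side handle [(0.56, [0.4203, -0.2125, 0.0531]), (0.19, [0.5229, 0.426, 0.0007])]
side jar [(0.86, [0.6976, -0.0003, -0.0]), (0.15, [0.5343, -0.2198, -0.0023])]
side tape [(0.81, [0.5262, 0.4248, 0.0006])]
side carton [(0.57, [0.5553, -0.4007, 0.001])]
side spacer []
side wedge []
1.2
```

```bash
cat > h.py <<'E'
import cv2, numpy as np
from station import status, read_camera, camera_params, finder
def proj(cam,P):
    p=camera_params(cam); K=np.array([[p['fx'],0,p['cx']],[0,p['fy'],p['cy']],[0,0,1]]); W=p['world_to_cam']
    r,_=cv2.Rodrigues(W[:3,:3]); q,_=cv2.projectPoints(np.array(P,float).reshape(-1,3),r,W[:3,3],K,p['D']); return q.reshape(-1,2)
def ortho(cam,im,z,x0,x1,y0,y1,s):
    """s px per m; rows: x decreasing downward, cols: y decreasing to the right"""
    nx,ny=int((x1-x0)*s),int((y1-y0)*s)
    X=x1-(np.arange(nx)+.5)/s; Y=y1-(np.arange(ny)+.5)/s
    g=np.stack(np.broadcast_arrays(X[:,None],Y[None,:],np.float64(z)),-1)
    m=proj(cam,g).reshape(nx,ny,2).astype(np.float32)
    return cv2.remap(im,m[...,0],m[...,1],cv2.INTER_CUBIC)
def back(cam,uv,z):
    p=camera_params(cam); K=np.array([[p['fx'],0,p['cx']],[0,p['fy'],p['cy']],[0,0,1]]); W=p['world_to_cam']
    n=cv2.undistortPoints(np.array(uv,float).reshape(-1,1,2),K,p['D']).reshape(-1,2)
    d=np.c_[n,np.ones(len(n))]@W[:3,:3]; C=-W[:3,:3].T@W[:3,3]
    return C+d*((z-C[2])/d[:,2])[:,None]
def grid(o,x0,x1,y0,y1,s,step=.02):
    o=o.copy()
    for v in np.arange(np.ceil(x0/step)*step,x1,step):
        r=int((x1-v)*s); cv2.line(o,(0,r),(8,r),(255,0,0),1); cv2.putText(o,f"{v:.2f}",(10,r+4),0,.35,(255,0,0),1)
    for v in np.arange(np.ceil(y0/step)*step,y1,step):
        c=int((y1-v)*s); cv2.line(o,(c,0),(c,8),(0,255,0),1); cv2.putText(o,f"{v:.2f}",(c-10,20),0,.35,(0,255,0),1)
    return o
E
python3 - <<'E'
from h import *
im=cv2.imread("pics/top0.png")
a=(0.44,0.70,0.08,0.34,2200)
cv2.imwrite("pics/sh70.png",grid(ortho("top",im,.07,*a),*a))
a=(0.38,0.62,-0.33,-0.10,2200)
cv2.imwrite("pics/ca68.png",grid(ortho("top",im,.068,*a),*a))
im=cv2.imread("pics/side0.png")
cv2.imwrite("pics/s_sh.png",cv2.resize(im[160:280,180:380],None,fx=4,fy=4,interpolation=cv2.INTER_CUBIC))
E
```

```text
(no output)
```

View pics/sh70.png

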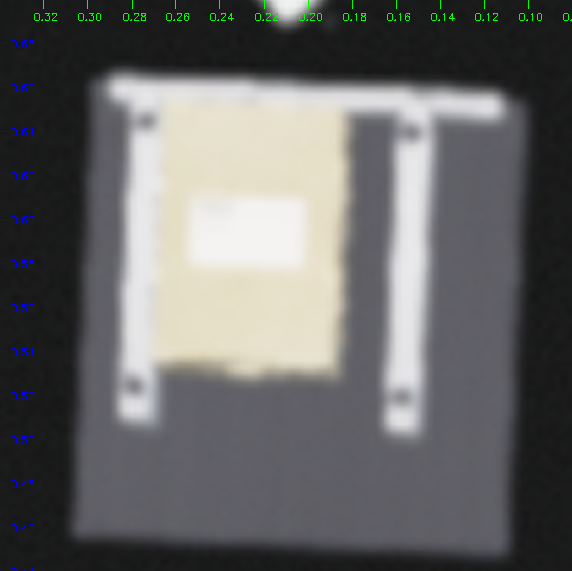

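View pics/ca68.png

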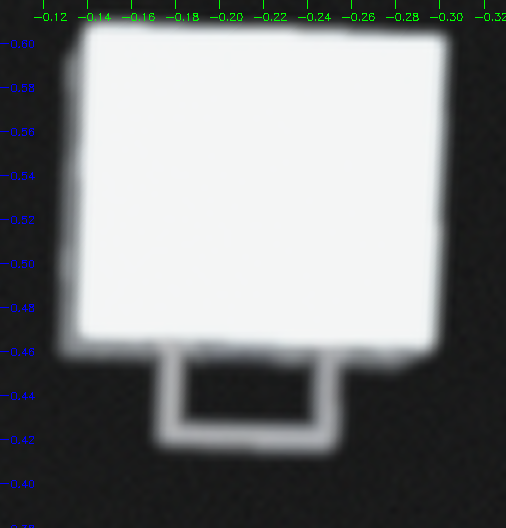

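View pics/s_sh.png

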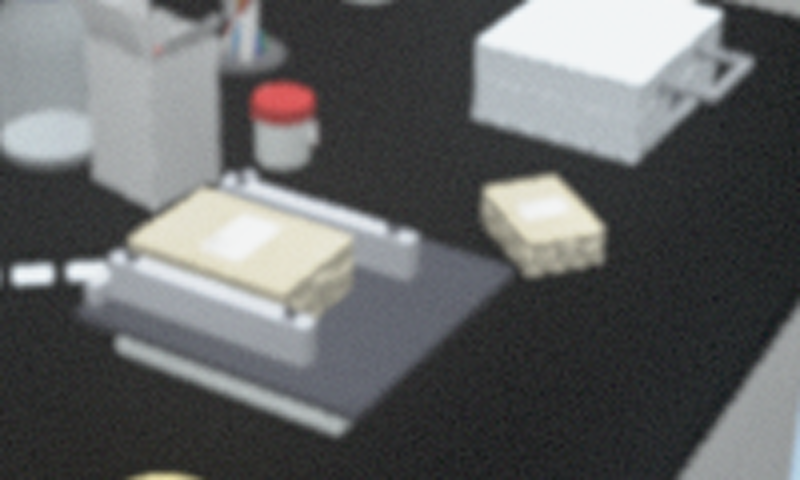

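```bash
cat >> h.py <<'E'
from scipy.spatial.transform import Rotation as Ro
def tool(): 
    s=status.state(); return np.array(s['eef_pos']),Ro.from_euler('xyz',s['ee_rot'],degrees=True).as_matrix(),s
def togo(target,yaw,h=None):
    """rows units to go to TCP target with tool y (jaw) along +-yaw deg from world x"""
    p,R,s=tool()
    y=R[:,1]; a=np.degrees(np.arctan2(y[1],y[0])); d=(yaw-a+90)%180-90  # world turn ccw
    t=-d  # tool x is down
    print("pos",p.round(4),"jaw deg",round(a,2),"tilt",np.degrees(np.arccos(-R[2,0])).round(2),"W",round(s['gripper_width'],4),"F",np.round(s['ft_force'],1),"t",s['time_s'])
    e=R.T@(np.array(target)-p); print("shift units (current axes)",(e/.025).round(2),"turn units",round(t/8,2), "world d",(np.array(target)-p).round(4))
    yn=np.array([np.cos(np.radians(a+d)),np.sin(np.radians(a+d)),0]); Rn=np.c_[[0,0,-1],yn,np.cross([0,0,-1],yn)]
    print("shift units (turned axes)",(Rn.T@(np.array(target)-p)/.025).round(2)); print("R",R.round(2).tolist())
E
python3 - <<'E'
from h import *
im=cv2.imread("pics/top0.png")
s=2200
def rect(z,a,lo,hi,roi=None):
    o=ortho("top",im,z,*a,s); g=cv2.cvtColor(o,cv2.COLOR_BGR2GRAY)
    return o,g
# lid top
a=(0.38,0.62,-0.33,-0.10); o,g=rect(.068,a,0,0)
m=(g>200).astype(np.uint8); c=max(cv2.findContours(m,0,1)[0],key=cv2.contourArea)
r=cv2.minAreaRect(c); print("lid",r, "ctr x",a[1]-r[0][1]/s,"y",a[3]-r[0][0]/s,"size",np.array(r[1])/s)
# slide box top z=.078
a=(0.44,0.70,0.08,0.34); o,g=rect(.078,a,0,0); hsv=cv2.cvtColor(o,cv2.COLOR_BGR2HSV)
m=((hsv[...,1]>25)&(hsv[...,2]>150)&(hsv[...,0]<40)).astype(np.uint8); m=cv2.morphologyEx(m,cv2.MORPH_OPEN,np.ones((25,25)))
c=max(cv2.findContours(m,0,1)[0],key=cv2.contourArea)
r=cv2.minAreaRect(c); print("box",r,a[1]-r[0][1]/s,a[3]-r[0][0]/s,np.array(r[1])/s)
# edges across y at bar-top plane z=.07 : gray profiles
o=ortho("top",im,.07,*a,s); g=cv2.cvtColor(o,cv2.COLOR_BGR2GRAY).astype(float)
print('right bar (plane z .07)')
E_=[]
for x in (.52,.54,.56,.58,.60,.62,.63):
    r=int((a[1]-x)*s); pr=g[r-10:r+10].mean(0)
    c0=int((a[3]-.175)*s); seg=pr[c0:int((a[3]-.13)*s)]
    thr=(seg.max()+95)/2; idx=np.where(seg>thr)[0]; yl=a[3]-(c0+idx[0])/s; yr=a[3]-(c0+idx[-1]+1)/s
    # left bar left edge
    c1=int((a[3]-.30)*s); sg=pr[c1:int((a[3]-.265)*s)]; il=np.where(sg>(sg.max()+95)/2)[0][0]
    E_.append((x,yl,yr,a[3]-(c1+il)/s)); print(np.round(E_[-1],4))
E_=np.array(E_); print([np.polyfit(E_[:,0]-.58,E_[:,k],1).round(4).tolist() for k in(1,2,3)])
# bar near end
for nm,yc in(("R",.155),("L",.277)):
    c=int((a[3]-yc-.0)*s); col=g[:,c-6:c+6].mean(1); rr=np.arange(int((a[1]-.54)*s),int((a[1]-.47)*s)); k=rr[np.where(col[rr]>155)[0][-1]]; print(nm,"near end x",a[1]-k/s)
E
python3 -c "
from h import *
togo([.42,-.216,.15],0)"
```

```text
lid ((258.83966064453125, 187.27334594726562), (355.6128845214844, 313.9344787597656), 1.5911400318145752) ctr x 0.534875751842152 y -0.21765439120205965 size [0.16164222 0.14269749]
box ((255.17047119140625, 246.73284912109375), (182.6058807373047, 262.3227233886719), 2.1610796451568604) 0.5878487049449573 0.22401342218572445 [0.08300267 0.1192376 ]
right bar (plane z .07)
[0.52   0.165  0.1473 0.2868]
[0.54   0.1636 0.1482 0.285 ]
[0.56   0.1627 0.1468 0.2845]
[0.58   0.1627 0.1455 0.2832]
[0.6    0.1609 0.145  0.2827]
[0.62   0.1605 0.1436 0.2814]
[0.63   0.1605 0.1432 0.2809]
[[-0.0415, 0.1622], [-0.0435, 0.1456], [-0.0506, 0.2834]]
R near end x 0.5031818181818182
L near end x 0.5081818181818182
pos [ 0.2357 -0.497   0.2313] jaw deg -64.63 tilt 0.0 W 0.0857 F [0.4 0.6 0.4] t 1.2
shift units (current axes) [  3.25  -7.   -11.48] turn units -8.08 world d [ 0.1843  0.281  -0.0813]
shift units (turned axes) [  3.25   7.37 -11.24]
R [[0.0, 0.43, -0.9], [0.0, -0.9, -0.43], [-1.0, 0.0, -0.0]]
```

The slide box could be mistaken for the similar ones at top px (76,178)… the candidates are the blue-lidded white boxes (116,113) and (76,178), the beige boxes at (130,176), (308,238) and the one at (231,196). Only (231,196), between the bars, fits: it measures 119 x 83 mm on the deck. For the case, the candidates are the white rounded box (176,93) and the white box with the handle (388,218). I choose the one with the handle, whose lid measures 142 x 161 mm. The crops confirm both choices.

```bash
python3 -m jog '[[0.3,0,0,-0.79],[0.3,0,0,-0.79],[0.3,0,0,-0.79],[0.3,0,0,-0.79],[0.3,0,0,-0.79],[0.3,0,0,-0.79],[0.3,0,0,-0.79],[0.3,0,0,-0.79],[0.3,0,0,-0.79],[0.2,0,0,-0.77]]' 35 40
python3 -c "
from h import *
togo([.423,-.2146,.1],-1.6)"
```

```text
time_s: 2.45
eef_pos: [0.2356, -0.4968, 0.1584]
ee_rot: [-161.0, 90.0, 107.6]
ft_force: [0.0, -0.0, -0.3]
gripper_width: 0.0298
pos [ 0.2356 -0.4968  0.1584] jaw deg -1.39 tilt 0.02 W 0.0298 F [ 0.  -0.  -0.3] t 2.45
shift units (current axes) [  2.34   7.22 -11.47] turn units 0.03 world d [ 0.1874  0.2822 -0.0584]
shift units (turned axes) [  2.34   7.18 -11.49]
R [[-0.0, 1.0, -0.02], [0.0, -0.02, -1.0], [-1.0, -0.0, -0.0]]
```

```bash
python3 -m jog '[[0,0.6,-0.96,0],[0,0.6,-0.96,0],[0,0.6,-0.96,0],[0,0.6,-0.96,0],[0,0.6,-0.96,0],[0,0.6,-0.96,0],[0,0.6,-0.96,0],[0,0.6,-0.96,0],[0,0.6,-0.96,0],[0,0.6,-0.96,0]]'
python3 -m jog '[[0.4,0.6,-0.94,0.03],[0.4,0.61,-0.94,0],[0.4,0,0,0],[0.2,0,0,0],[0,0,0,0]]'
python3 -c "
from h import *
togo([.423,-.2146,.036],-1.6)
for c in('top','side'):
    im=read_camera(c)
    q=proj(c,[.423,-.215,.06])[0].astype(int); print(q)
    cv2.imwrite('pics/a_%s.png'%c,cv2.resize(im[max(0,q[1]-70):q[1]+70,max(0,q[0]-90):q[0]+90,::-1],None,fx=4,fy=4,interpolation=2))
"
```

```text
time_s: 3.7
eef_pos: [0.3928, -0.2606, 0.1589]
ee_rot: [49.4, 90.0, -42.2]
ft_force: [0.2, 0.9, 0.7]
gripper_width: 0.0301
time_s: 4.32
eef_pos: [0.4233, -0.2157, 0.1235]
ee_rot: [-106.7, 90.0, 161.4]
ft_force: [0.2, 0.4, -0.1]
gripper_width: 0.03
pos [ 0.4233 -0.2157  0.1235] jaw deg -1.9 tilt 0.04 W 0.03 F [ 0.2  0.4 -0.1] t 4.325
shift units (current axes) [ 3.5  -0.01 -0.04] turn units -0.04 world d [-0.0003  0.0011 -0.0875]
shift units (turned axes) [ 3.5  -0.01 -0.04]
R [[-0.0, 1.0, -0.03], [0.0, -0.03, -1.0], [-1.0, -0.0, -0.0]]
[387 255]
[362 175]
```

View pics/a_side.png

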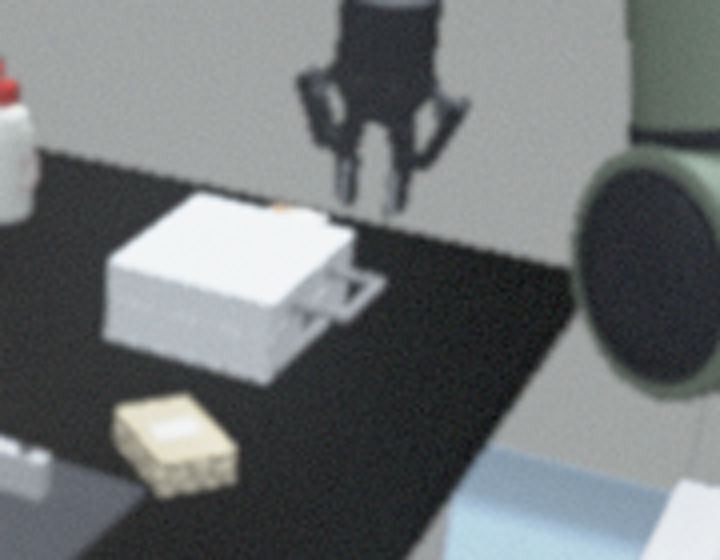

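View pics/a_top.png

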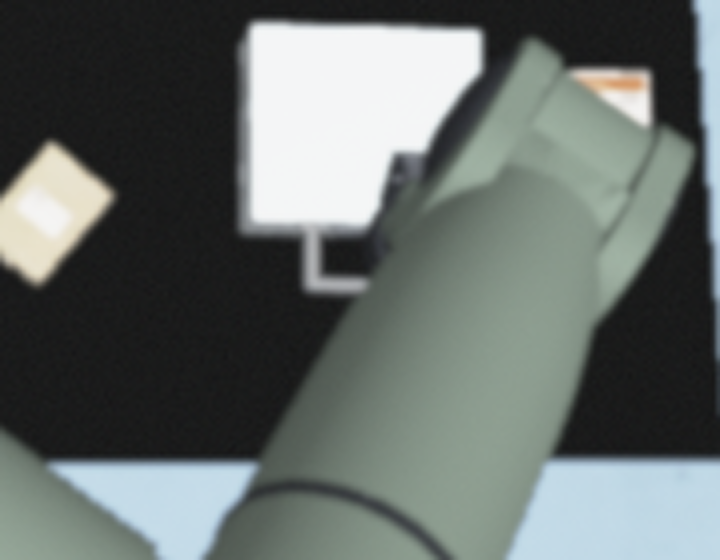

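The side crop shows the fingers (350-390, 200) above the handle bar (355,290), with the jaws straddling it. I'm going down.

```bash
python3 -m jog '[[0.5,0,-0.04,0],[0.5,0,0,0],[0.5,0,0,0],[0.5,0,0,0],[0.5,0,0,0],[0.5,0,0,0],[0.4,0,0,0],[0,0,0,0]]'
python3 -m jog '[[0,0,0,0],[0,0,0,0],[0,0,0,0],[0,0,0,0],[0,0,0,0]]' 0 40
python3 -c "
from h import *
p,R,s=tool();print(p,s['ft_force'],s['gripper_width'])"
```

```text
time_s: 5.42
eef_pos: [0.4234, -0.2137, 0.0379]
ee_rot: [-124.5, 89.9, 143.6]
ft_force: [0.3, -0.5, -0.1]
gripper_width: 0.0295
time_s: 6.05
eef_pos: [0.4214, -0.2141, 0.0389]
ee_rot: [-77.4, 89.7, -169.3]
ft_force: [-6.0, -0.7, 3.1]
gripper_width: 0.0073
[ 0.42139818 -0.21409782  0.03888785] [-6.02739664 -0.73506464  3.11156907] 0.007295385605577939
```

```bash
python3 -c "
import numpy as np
f=np.radians(4.35+np.linspace(0,97,25));y=-184.5*np.cos(f)/25;x=-184.5*np.sin(f)/25
for a,b in zip(np.diff(x),np.diff(y)):print('[%.2f,%.2f,0,0]'%(a,b),end=',')"
```

```text
[-0.52,0.06,0,0],[-0.51,0.09,0,0],[-0.50,0.13,0,0],[-0.49,0.17,0,0],[-0.48,0.20,0,0],[-0.47,0.23,0,0],[-0.45,0.27,0,0],[-0.43,0.30,0,0],[-0.41,0.33,0,0],[-0.38,0.35,0,0],[-0.36,0.38,0,0],[-0.33,0.40,0,0],[-0.30,0.43,0,0],[-0.27,0.45,0,0],[-0.24,0.46,0,0],[-0.20,0.48,0,0],[-0.17,0.49,0,0],[-0.13,0.50,0,0],[-0.10,0.51,0,0],[-0.06,0.52,0,0],[-0.03,0.52,0,0],[0.01,0.52,0,0],[0.05,0.52,0,0],[0.08,0.51,0,0],
```

```bash
python3 -m jog '[[-0.52,0,0,0],[-0.51,0.07,0,0],[-0.5,0.13,0,0],[-0.49,0.17,0,0],[-0.48,0.2,0,0],[-0.47,0.23,0,0]]'
python3 -m jog '[[-0.45,0.27,0,0],[-0.43,0.3,0,0],[-0.41,0.33,0,0],[-0.38,0.35,0,0],[-0.36,0.38,0,0],[-0.33,0.4,0,0]]'
```

```text
time_s: 6.8
eef_pos: [0.4429, -0.2149, 0.1141]
ee_rot: [-66.8, 89.8, -158.6]
ft_force: [-5.2, -2.2, 1.9]
gripper_width: 0.0075
time_s: 7.55
eef_pos: [0.4936, -0.2167, 0.1743]
ee_rot: [-47.5, 89.8, -139.4]
ft_force: [-8.9, -0.7, 9.4]
gripper_width: 0.0067
```

```bash
python3 -m jog '[[-0.33,0.4,0,0],[-0.3,0.41,0,0],[-0.27,0.43,0,0],[-0.24,0.44,0,0],[-0.22,0.46,0,0],[-0.18,0.48,0,0]]'
python3 -m jog '[[-0.14,0.5,0,0],[-0.1,0.51,0,0],[-0.06,0.52,0,0],[-0.03,0.52,0,0],[0,0,0,0]]'
```

```text
time_s: 8.3
eef_pos: [0.5612, -0.219, 0.2087]
ee_rot: [-81.4, 90.0, -173.3]
ft_force: [3.3, -5.7, -18.2]
gripper_width: 0.0067
time_s: 8.93
eef_pos: [0.6108, -0.2207, 0.215]
ee_rot: [-89.3, 89.7, 178.9]
ft_force: [-2.1, -7.0, -13.6]
gripper_width: 0.007
```

```bash
python3 -m jog '[[0.1,0.4,0,0],[0.06,0.4,0,0],[0.08,0.4,0,0],[0.08,0.3,0,0],[0,0,0,0]]'
python3 -c "
from h import *
for c in('top','side'):
    im=read_camera(c); cv2.imwrite('pics/b_%s.png'%c,im[:,:,::-1])
"
```

```text
time_s: 9.55
eef_pos: [0.6482, -0.2222, 0.2106]
ee_rot: [-58.2, 89.8, -150.0]
ft_force: [-5.0, -4.1, 0.7]
gripper_width: 0.0071
```

View pics/b_side.png

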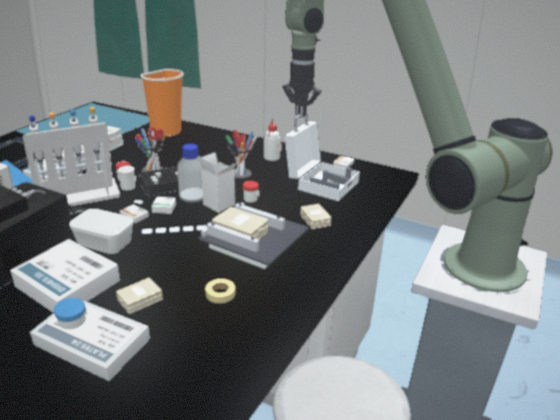

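The lid (305,150) stands past vertical with the gripper on its handle. I'm releasing it and rising.

```bash
python3 -m jog '[[0,0,0,0],[0,0,0,0],[0,0,0,0]]' 35
python3 -m jog '[[-0.3,0,0,0],[-0.5,0,0,0],[-0.6,0,0,0],[-0.6,0,0,0],[-0.2,-0.8,0,0],[0,-1,0,0],[0,-1,0,0],[0,-1,0,0],[0,-1,0,0],[0,-1,0,0]]'
python3 -c "
from h import *
for c in('top','side'):
    im=read_camera(c); cv2.imwrite('pics/c_%s.png'%c,im[:,:,::-1])
    for n in ['spacer','wedge','handle']:
      r=finder.mark_of(c,n); print(c,n,[(round(d['confidence'],2),[round(float(v),4) for v in d['position']]) for d in r[:3]])
im=cv2.imread('pics/c_side.png'); cv2.imwrite('pics/c_s2.png',cv2.resize(im[90:210,260:400],None,fx=5,fy=5,interpolation=2))
"
```

```text
time_s: 10.02
eef_pos: [0.6494, -0.2208, 0.2109]
ee_rot: [123.5, 89.9, 31.7]
ft_force: [-0.1, 0.1, 0.9]
gripper_width: 0.0296
time_s: 11.28
eef_pos: [0.5034, -0.2169, 0.2669]
ee_rot: [61.1, 89.9, -30.8]
ft_force: [-1.2, 0.5, 0.1]
gripper_width: 0.0298
top spacer [(0.45, [0.5351, -0.1863, 0.0045])]
top wedge []
top handle [(0.88, [0.6489, -0.2237, 0.2147])]
side spacer [(0.79, [0.5371, -0.1897, -0.0008])]
side wedge [(0.66, [0.5231, -0.2466, 0.0017])]
side handle [(0.89, [0.649, -0.2231, 0.2177])]
```

View pics/c_s2.png

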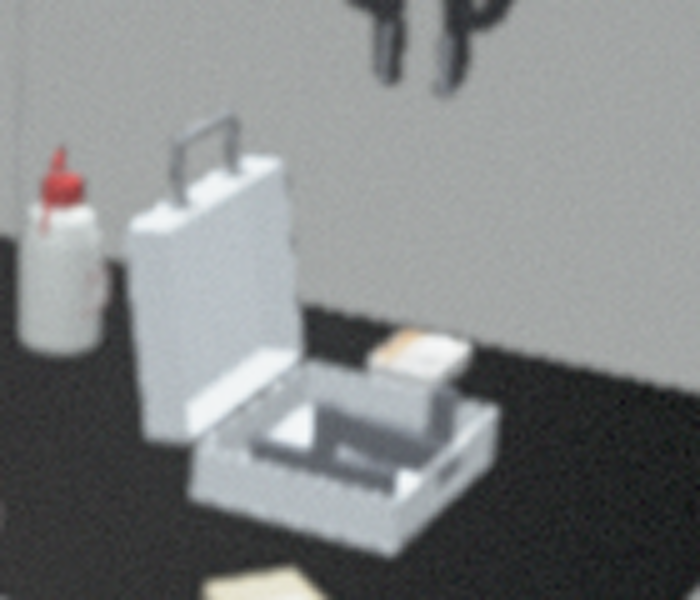

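View pics/c_top.png

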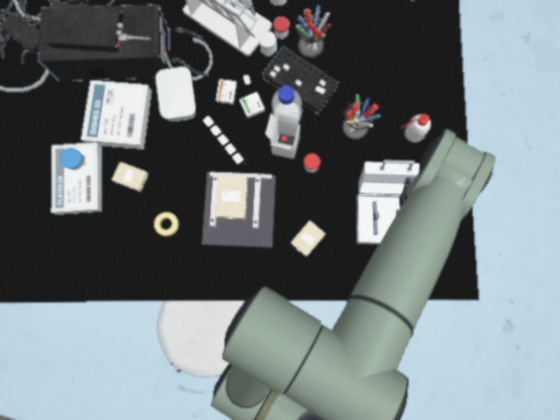

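```bash
cat >> h.py <<'E'
def box(cx,cy,z0,yaw,x0,x1,y0,y1,h0,h1):
    c,s=np.cos(np.radians(yaw)),np.sin(np.radians(yaw)); P=[]
    for h in(h0,h1):
        for x,y in((x0,y0),(x1,y0),(x1,y1),(x0,y1)): P.append((cx+c*x-s*y,cy+s*x+c*y,z0+h))
    return P
def wire(im,cam,P,col,f,o):
    q=((proj(cam,P)-o+.5)*f).astype(int)
    for i in range(4):
        for a,b in((i,(i+1)%4),(4+i,4+(i+1)%4),(i,4+i)): cv2.line(im,tuple(map(int,q[a])),tuple(map(int,q[b])),col,1)
E
cat > ov.py <<'E'
import sys
from h import *
# ov.py pic cam u0 u1 v0 v1 f out  spacer x y yaw  wedge x y yaw z0
def ov(pic,cam,u0,u1,v0,v1,f,out,sp=None,we=None,z0=.003):
    im=cv2.imread(pic)[v0:v1,u0:u1]; im=cv2.resize(im,None,fx=f,fy=f,interpolation=2); o=np.array([u0,v0])
    raw=im.copy()
    if sp:
        wire(im,cam,box(sp[0],sp[1],z0,sp[2],-.05,.05,-.006,.006,0,.026),(0,0,255),f,o); wire(im,cam,box(sp[0],sp[1],z0,sp[2],-.008,.008,-.006,.006,.026,.06),(0,0,255),f,o)
    if we:
        wire(im,cam,box(we[0],we[1],z0,we[2],-.045,.045,-.006,.0,0,.026),(0,200,0),f,o); wire(im,cam,box(we[0],we[1],z0,we[2],-.045,-.029,-.006,.006,.026,.06),(0,200,0),f,o)
    cv2.imwrite(out,np.vstack([raw,im]) if raw.shape[0]<310 else im)
E
python3 - <<'E'
from ov import *
ov("pics/c_side.png","side",290,365,155,210,8,"pics/d_side.png",(.5355,-.187,-1.7),(.5345,-.2505,-1.7))
ov("pics/c_top.png","top",350,420,155,250,6,"pics/d_top.png",(.5355,-.187,-1.7),(.5345,-.2505,-1.7))
E
```

```text
(no output)
```

View pics/d_side.png

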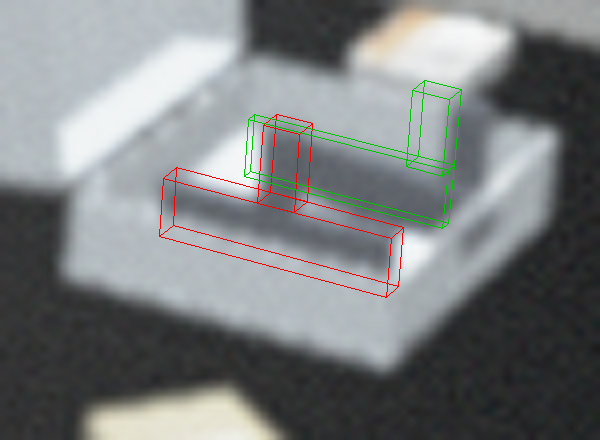

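View pics/d_top.png

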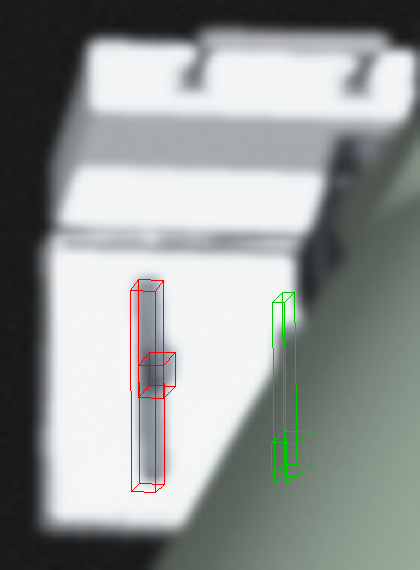

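```bash
python3 -m jog '[[0.7,0.33,-0.3,0],[0.8,0.33,-0.3,0],[0.8,0.33,-0.3,0],[0.8,0.3,-0.25,0],[0.8,0,0,0],[0.8,0,0,0],[0.8,0,0,0],[0,0,0,0]]' 50 60
python3 -c "
from h import *
togo([.5365,-.187,.041],-1.8)
im=read_camera('side'); cv2.imwrite('pics/e_side.png',im[:,:,::-1])
r=finder.mark_of('side','wedge'); print([(round(d['confidence'],2),[round(float(v),4) for v in d['position']]) for d in r[:3]])
from ov import ov
ov('pics/e_side.png','side',280,375,130,210,8,'pics/e1.png',(.5365,-.187,-1.8),(.524,-.248,-1.8))
"
```

```text
time_s: 12.68
eef_pos: [0.5358, -0.1875, 0.1255]
ee_rot: [-117.6, 89.7, 150.6]
ft_force: [0.0, 0.6, 0.6]
gripper_width: 0.0428
pos [ 0.5358 -0.1875  0.1255] jaw deg -1.79 tilt 0.28 W 0.0428 F [0.  0.6 0.6] t 12.675
shift units (current axes) [ 3.38  0.04 -0.01] turn units 0.0 world d [ 0.0007  0.0005 -0.0845]
shift units (turned axes) [ 3.38  0.03 -0.02]
R [[-0.0, 1.0, -0.03], [0.0, -0.03, -1.0], [-1.0, -0.0, -0.0]]
[(0.51, [0.5551, -0.4033, -0.0021]), (0.46, [0.5202, -0.2441, 0.0031]), (0.16, [0.5812, 0.2725, 0.0402])]
```

View pics/e1.png

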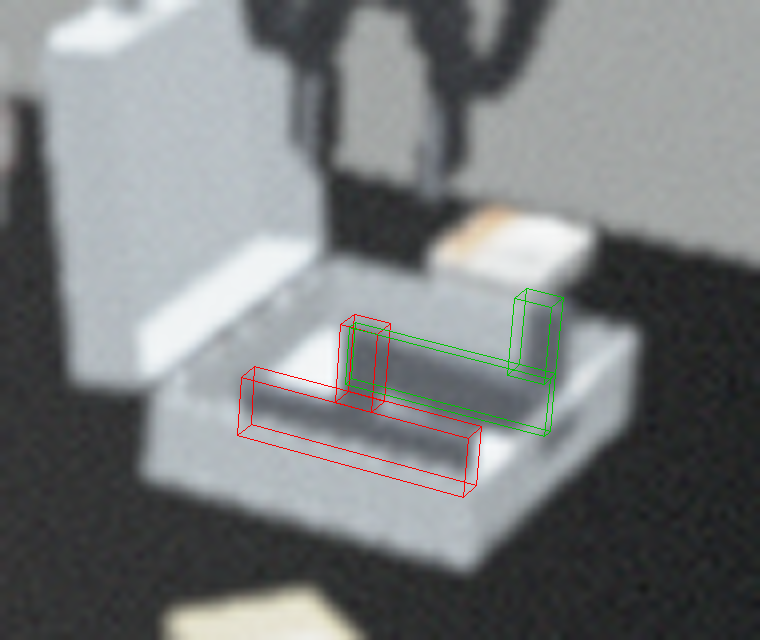

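```bash
python3 -m jog '[[0.5,0.03,0,0],[0.5,0,0,0],[0.5,0,0,0],[0.5,0,0,0],[0.5,0,0,0],[0.5,0,0,0],[0.38,0,0,0],[0,0,0,0]]'
python3 -m jog '[[0,0,0,0],[0,0,0,0],[0,0,0,0],[0,0,0,0],[0,0,0,0]]' 0 50
python3 -c "
from h import *
p,R,s=tool();print(p,s['ft_force'],s['gripper_width'])"
```

```text
time_s: 13.78
eef_pos: [0.5372, -0.1887, 0.0429]
ee_rot: [-115.4, 89.9, 152.7]
ft_force: [0.7, -0.6, -0.1]
gripper_width: 0.0424
time_s: 14.4
eef_pos: [0.5384, -0.1893, 0.0444]
ee_rot: [65.1, 89.9, -26.8]
ft_force: [-0.6, -0.2, 5.7]
gripper_width: 0.0147
[ 0.53838769 -0.18930954  0.04442646] [-0.56623606 -0.16379256  5.65823731] 0.014688630981457803
```

```bash
python3 -m jog '[[-0.4,0,0,0],[-0.6,0,0,0],[-0.8,0,0,0],[-0.8,0,0,0],[-0.8,0,0,0],[-0.6,0.05,-0.4,0],[0,0.05,-0.8,0],[0,0.05,-1,0],[0,0.05,-1,0],[0,0.05,-1,0]]'
python3 -m jog '[[0,0.05,-1,0],[0,0.05,-1,0],[0,0.05,-1,0],[0,0.05,-1,0],[0,0.05,-1,0],[0,0.05,-1,0],[0,0.05,-1,0.06],[0,0.04,-1,0],[0,0,-0.7,0],[0,0,0,0]]'
python3 -c "
from h import *
togo([.5645,.1705,.12],-2.3)
for c in('top','side'):
    im=read_camera(c); cv2.imwrite('pics/f_%s.png'%c,im[:,:,::-1])
im=cv2.imread('pics/f_side.png')
cv2.imwrite('pics/f1.png',cv2.resize(im[110:280,190:340],None,fx=4,fy=4,interpolation=2))
im=cv2.imread('pics/f_top.png')
cv2.imwrite('pics/f2.png',cv2.resize(im[150:260,180:320],None,fx=5,fy=5,interpolation=2))
"
```

```text
time_s: 15.65
eef_pos: [0.5465, -0.0818, 0.1429]
ee_rot: [-117.0, 89.9, 151.3]
ft_force: [-0.0, -0.2, -1.1]
gripper_width: 0.0148
time_s: 16.9
eef_pos: [0.5636, 0.1343, 0.1432]
ee_rot: [-78.6, 89.9, -170.7]
ft_force: [-0.3, -0.8, -0.6]
gripper_width: 0.0146
pos [0.5636 0.1343 0.1432] jaw deg -2.16 tilt 0.07 W 0.0146 F [-0.3 -0.8 -0.6] t 16.9
shift units (current axes) [ 0.93 -0.02 -1.45] turn units 0.02 world d [ 0.0009  0.0362 -0.0232]
shift units (turned axes) [ 0.93 -0.02 -1.45]
R [[-0.0, 1.0, -0.04], [-0.0, -0.04, -1.0], [-1.0, -0.0, 0.0]]
```

View pics/f1.png

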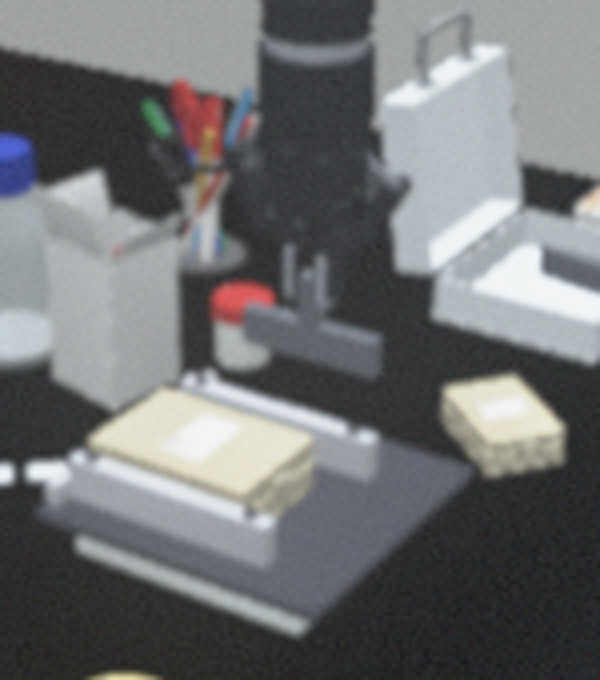

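View pics/f2.png

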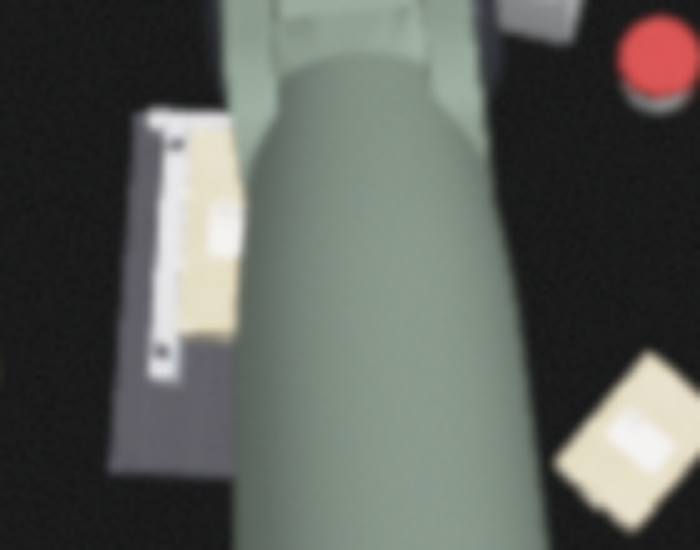

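```bash
python3 -c "
from h import *
from ov import ov
ov('pics/f_side.png','side',235,305,165,215,8,'pics/f3.png',(.5636,.1343,-2.2),None,.1018)
"
```

```text
(no output)
```

View pics/f3.png

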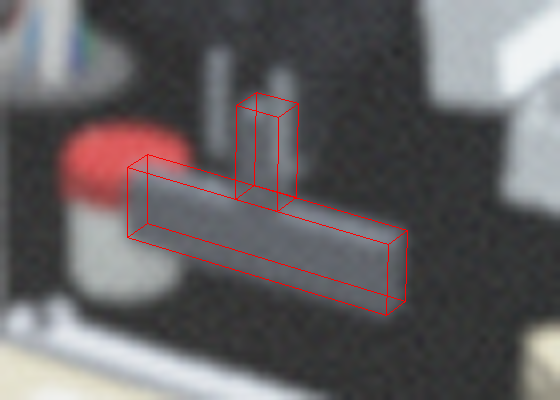

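```bash
python3 -m jog '[[0,0,-0.4,0],[0,0,-0.5,0],[0,0,-0.4,0],[0,-0.02,-0.19,0.02],[0,0,0,0],[0,0,0,0]]'
python3 -c "
from h import *
from ov import ov
togo([.5645,.1715,.0820],-2.2)
im=read_camera('side'); cv2.imwrite('pics/g_side.png',im[:,:,::-1])
p,R,s=tool()
ov('pics/g_side.png','side',225,300,170,240,10,'pics/g1.png',(p[0],p[1],-2.2),None,p[2]-.0414)
"
```

```text
time_s: 17.75
eef_pos: [0.5654, 0.1699, 0.1437]
ee_rot: [-18.9, 90.0, -111.4]
ft_force: [-0.7, 0.6, -0.5]
gripper_width: 0.0145
pos [0.5654 0.1699 0.1437] jaw deg -2.48 tilt 0.01 W 0.0145 F [-0.7  0.6 -0.5] t 17.75
shift units (current axes) [ 2.47 -0.04 -0.06] turn units -0.03 world d [-0.0009  0.0016 -0.0617]
shift units (turned axes) [ 2.47 -0.04 -0.06]
R [[-0.0, 1.0, -0.04], [-0.0, -0.04, -1.0], [-1.0, -0.0, 0.0]]
```

View pics/g1.png

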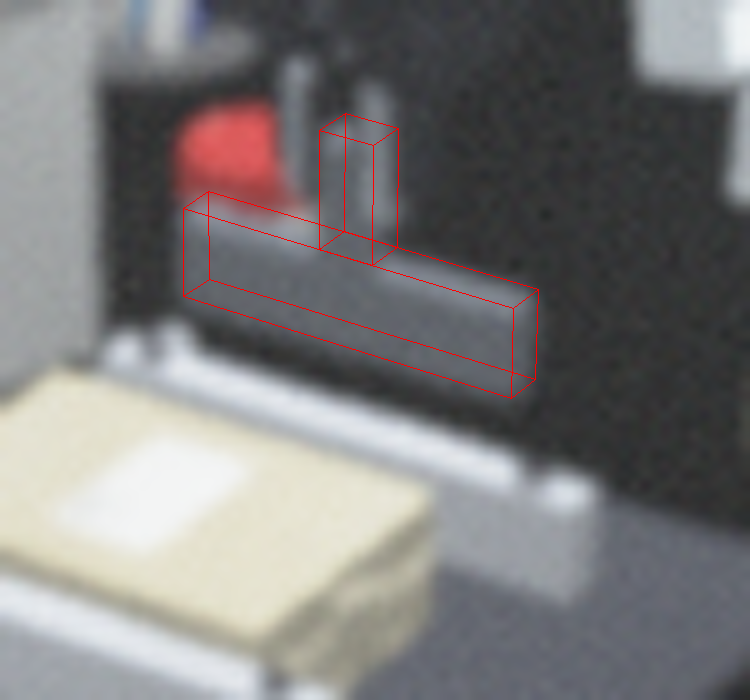

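```bash
python3 -c "
from h import *
f=9;o=np.array([215,175]);im=cv2.resize(cv2.imread('pics/g_side.png')[175:240,215:300],None,fx=f,fy=f,interpolation=2)
wire(im,'side',box(.5775,.1540,.04,-2.3,-.075,.075,-.007,.007,0,.03),(0,200,0),f,o)
wire(im,'side',box(.5885,.2245,.04,-2.2,-.059,.059,-.041,.041,0,.038),(255,0,0),f,o)
wire(im,'side',box(.5645,.1715,.04,-2.2,-.05,.05,-.006,.006,0,.026),(0,0,255),f,o)
cv2.imwrite('pics/g2.png',im)"
```

```text
(no output)
```

View pics/g2.png

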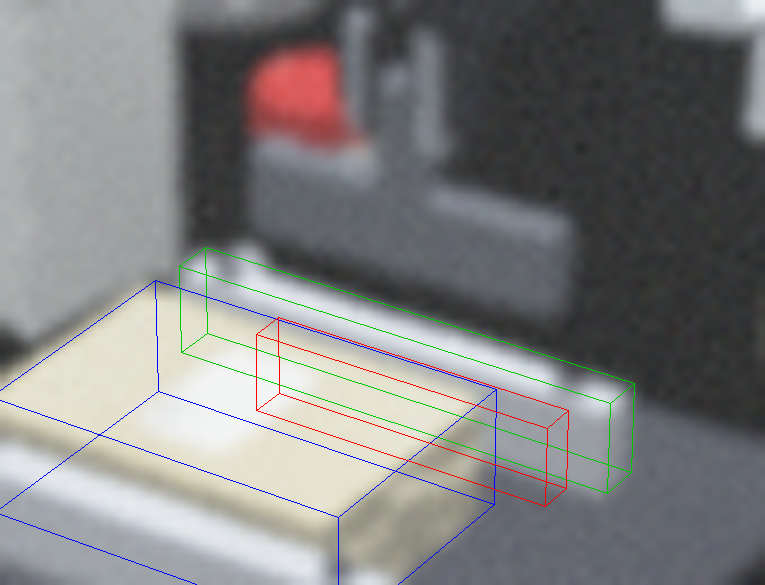

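```bash
python3 -m jog '[[0.3,-0.04,-0.06,-0.02],[0.3,0,0,0],[0.3,0,0,0],[0.3,0,0,0],[0.3,0,0,0],[0.3,0,0,0],[0.2,0,0,0],[0.2,0,0,0],[0,0,0,0]]'
python3 -c "
from h import *
from ov import ov
togo([.5645,.1715,.0820],-2.2)
im=read_camera('side'); cv2.imwrite('pics/h_side.png',im[:,:,::-1])
f=9;o=np.array([215,175]);im=cv2.resize(cv2.imread('pics/h_side.png')[175:240,215:300],None,fx=f,fy=f,interpolation=2)
cv2.imwrite('pics/h2.png',im)
"
```

```text
time_s: 18.92
eef_pos: [0.5642, 0.1715, 0.0884]
ee_rot: [-78.3, 90.0, -170.6]
ft_force: [-0.1, -0.1, -1.1]
gripper_width: 0.0148
pos [0.5642 0.1715 0.0884] jaw deg -2.31 tilt 0.04 W 0.0148 F [-0.1 -0.1 -1.1] t 18.925
shift units (current axes) [0.26 0.01 0.  ] turn units -0.01 world d [ 0.0003 -0.     -0.0064]
shift units (turned axes) [0.26 0.01 0.  ]
R [[-0.0, 1.0, -0.04], [-0.0, -0.04, -1.0], [-1.0, -0.0, 0.0]]
```

View pics/h2.png

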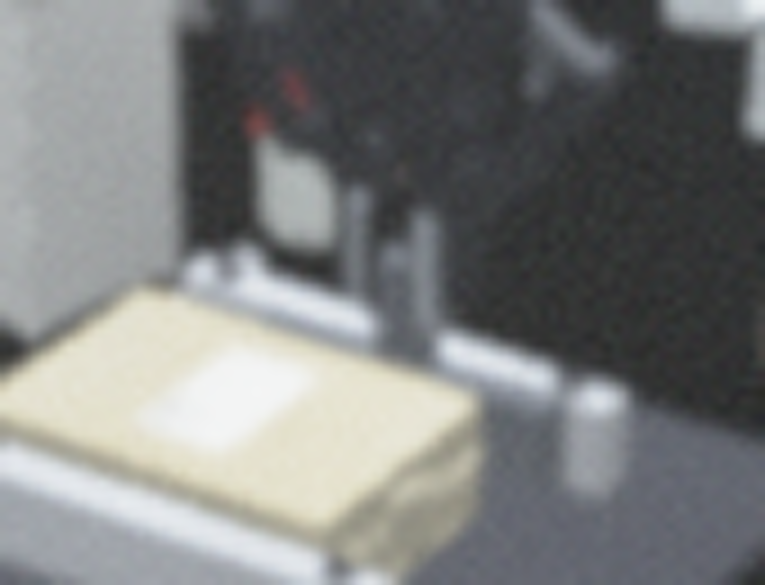

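The spacer's plate is in the gap: its near end is visible at (540,430) before the box, and its post at (400,290). I'm lowering the last few millimetres.

```bash
python3 -m jog '[[0.1,0,0,0],[0.1,0,0,0],[0.1,0,0,0],[0,0,0,0],[0,0,0,0]]'
```

```text
time_s: 19.6
eef_pos: [0.5646, 0.1716, 0.0815]
ee_rot: [126.8, 90.0, 34.5]
ft_force: [-0.5, -0.6, 2.4]
gripper_width: 0.0147
```

```bash
python3 -m jog '[[0,0,0.08,0],[0,0,0.08,0],[0,0,0,0]]'; python3 -m jog '[[0,0,0.05,0],[0,0,0.03,0],[0,0,0,0]]'
```

```text
time_s: 19.98
eef_pos: [0.5648, 0.1684, 0.0815]
ee_rot: [163.5, 89.9, 71.2]
ft_force: [-0.1, 4.3, 1.2]
gripper_width: 0.0145
time_s: 20.35
eef_pos: [0.5647, 0.1671, 0.0815]
ee_rot: [167.2, 89.8, 74.9]
ft_force: [0.6, 5.6, 0.9]
gripper_width: 0.0148
```

```bash
python3 -m jog '[[0,0,0,0],[0,0,0,0],[0,0,0,0]]' 50; python3 -m jog '[[-0.3,0,0,0],[-0.6,0,0,0],[-0.8,0,0,0],[-0.8,0,0,0],[-0.8,0,0,0],[0,0,0.6,0],[0,0,1,0],[0,0,1,0],[0,0,1,0],[0,-0.2,1,0]]'
python3 -c "
from h import *
for c in('top','side'):
    im=read_camera(c); cv2.imwrite('pics/i_%s.png'%c,im[:,:,::-1])
    for n in ['spacer','wedge']:
      r=finder.mark_of(c,n); print(c,n,[(round(d['confidence'],2),[round(float(v),4) for v in d['position']]) for d in r[:3]])
a=cv2.imread('pics/i_side.png'); b=cv2.imread('pics/i_top.png')
cv2.imwrite('pics/i1.png',np.hstack([cv2.resize(a[165:240,200:300],None,fx=4,fy=6,interpolation=2),cv2.resize(b[165:255,195:295],None,fx=4,fy=5,interpolation=2)]))
p,R,s=tool();print(p,s['time_s'])
"
```

```text
time_s: 20.72
eef_pos: [0.5641, 0.165, 0.081]
ee_rot: [-27.1, 89.9, -119.4]
ft_force: [-0.9, -0.2, -0.6]
gripper_width: 0.0429
time_s: 21.98
eef_pos: [0.5542, 0.049, 0.1633]
ee_rot: [-48.5, 90.0, -140.8]
ft_force: [-0.6, -0.1, 1.0]
gripper_width: 0.0428
top spacer [(0.51, [0.5625, 0.1698, 0.0419]), (0.26, [0.5248, 0.4228, -0.0024])]
top wedge [(0.73, [0.5168, -0.2512, 0.0008])]
side spacer [(0.47, [0.5637, 0.1676, 0.0397])]
side wedge [(0.71, [0.5227, -0.2485, 0.0043])]
[0.55454887 0.0510505  0.16360242] 22.275
```

View pics/i1.png

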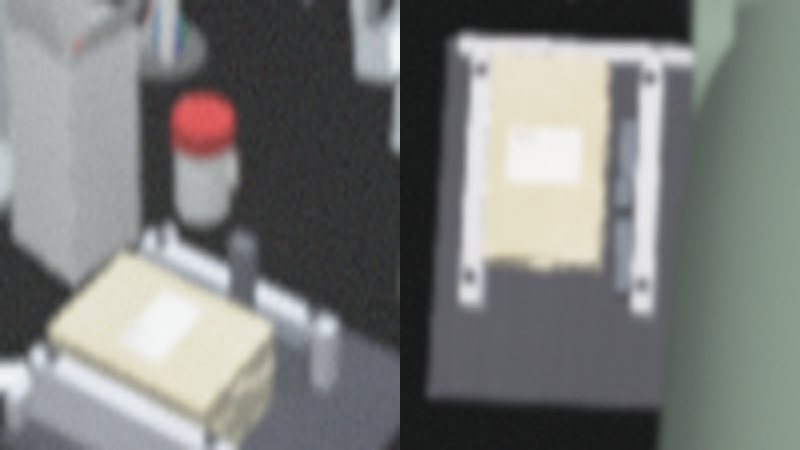

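View pics/i_top.png

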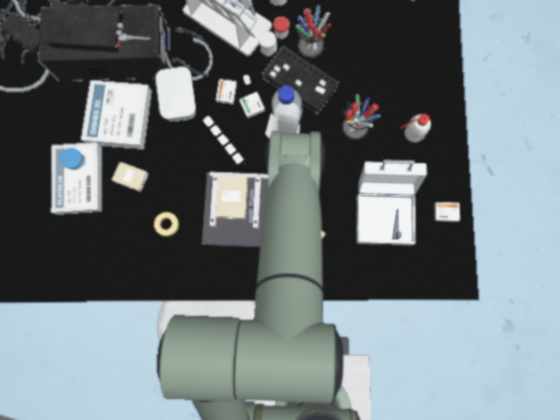

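The spacer stands in the gap against the right bar (right half, 625,205). Next is the wedge, at top px (397,222).

Run:
```python
from ov import *
ov("pics/i_top.png","top",350,425,190,250,10,"pics/j_top.png",None,(.5168,-.2512,-2.))
ov("pics/i_side.png","side",290,370,155,215,9,"pics/j_side.png",None,(.521,-.249,-2))
im=cv2.imread("pics/i_top.png"); a=(0.44,0.62,-0.31,-0.13,3000)
cv2.imwrite("pics/j_or.png",grid(ortho("top",im,.029,*a),*a))
```

```text
(no output)
```

View pics/j_or.png

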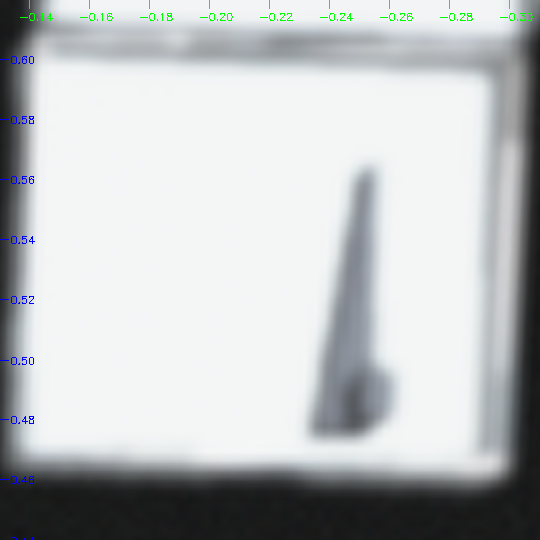

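View pics/j_side.png

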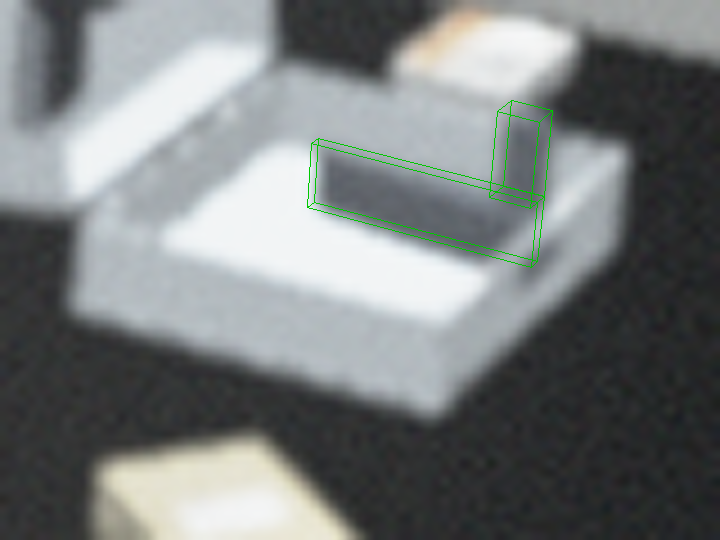

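```bash
python3 -m jog '[[0,-0.2,0.85,0],[0,-0.2,0.85,0],[0,-0.2,0.85,0],[0,-0.2,0.85,0],[0,-0.2,0.85,0],[0,-0.2,0.85,0],[0,-0.2,0.85,0],[0,-0.2,0.85,0],[0,-0.2,0.85,0],[0,-0.2,0.85,0]]' 40 50
python3 -m jog '[[0.3,-0.15,0.85,-0.08],[0.3,-0.15,0.85,0],[0.4,-0.06,0.85,0],[0.4,0,0.65,0],[0,0,0,0],[0,0,0,0]]'
python3 -c "
from h import *
togo([.4835,-.247,.0415],-1.7)"
```

```text
time_s: 23.52
eef_pos: [0.4963, -0.1594, 0.1637]
ee_rot: [103.7, 90.0, 11.5]
ft_force: [0.8, 0.7, -0.2]
gripper_width: 0.0345
time_s: 24.28
eef_pos: [0.4846, -0.2387, 0.1287]
ee_rot: [-152.0, 90.0, 116.3]
ft_force: [0.9, -0.8, 0.8]
gripper_width: 0.0337
pos [ 0.4846 -0.2387  0.1287] jaw deg -1.65 tilt 0.04 W 0.0337 F [ 0.9 -0.8  0.8] t 24.275
shift units (current axes) [ 3.49 -0.03  0.34] turn units 0.01 world d [-0.0011 -0.0083 -0.0872]
shift units (turned axes) [ 3.49 -0.03  0.33]
R [[-0.0, 1.0, -0.03], [0.0, -0.03, -1.0], [-1.0, -0.0, -0.0]]
```

```bash
python3 -m jog '[[0.5,-0.03,0.2,0],[0.5,0,0.13,0],[0.5,0,0,0],[0,0,0,0]]'
python3 -c "
from h import *
togo([.4835,-.247,.0415],-1.7)
im=read_camera('side'); cv2.imwrite('pics/k_side.png',im[:,:,::-1])
from ov import ov
ov('pics/k_side.png','side',280,375,120,200,8,'pics/k1.png',None,(.5195,-.248,-1.7))
"
```

```text
time_s: 24.78
eef_pos: [0.4825, -0.2466, 0.0897]
ee_rot: [-124.4, 89.8, 143.9]
ft_force: [0.3, 0.9, 0.3]
gripper_width: 0.0342
pos [ 0.4825 -0.2466  0.0897] jaw deg -1.67 tilt 0.17 W 0.0342 F [0.3 0.9 0.3] t 24.775
shift units (current axes) [1.93 0.04 0.02] turn units 0.0 world d [ 0.001  -0.0004 -0.0482]
shift units (turned axes) [1.93 0.04 0.02]
R [[-0.0, 1.0, -0.03], [0.0, -0.03, -1.0], [-1.0, -0.0, -0.0]]
```

View pics/k1.png

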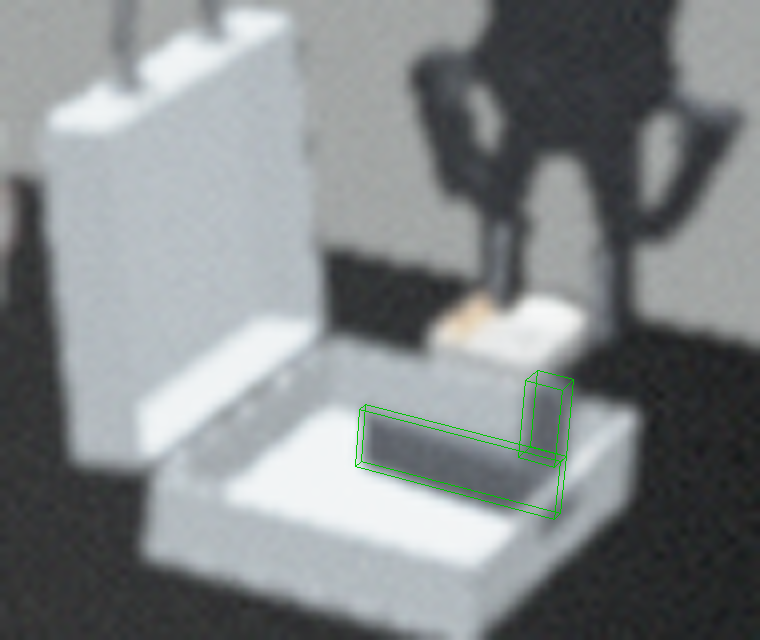

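The fingers (500 and 610, 310) straddle the wedge post (548,415). I'm going down and gripping.

```bash
python3 -m jog '[[0.4,0.03,0,0],[0.4,0,0,0],[0.4,0,0,0],[0.4,0,0,0],[0.3,0,0,0],[0,0,0,0]]'
python3 -m jog '[[0,0,0,0],[0,0,0,0],[0,0,0,0],[0,0,0,0],[0,0,0,0]]' 0 60
python3 -m jog '[[-0.4,0,0,0],[-0.6,0,0,0],[-0.6,0,0,0],[-0.8,0,0,0],[-0.8,0,0,0],[-0.8,0,0,0],[0,0,-0.5,0],[0,0,-0.8,0],[0,0,-0.8,0],[0,0,-0.8,0]]'
```

```text
time_s: 25.58
eef_pos: [0.4838, -0.247, 0.043]
ee_rot: [-122.3, 89.9, 146.0]
ft_force: [-0.6, 0.1, -0.2]
gripper_width: 0.034
time_s: 26.2
eef_pos: [0.4846, -0.2476, 0.0442]
ee_rot: [53.5, 90.0, -38.2]
ft_force: [0.3, 0.3, 3.8]
gripper_width: 0.0144
time_s: 27.45
eef_pos: [0.4859, -0.1727, 0.1431]
ee_rot: [-123.4, 89.9, 144.9]
ft_force: [-0.5, -0.1, -0.3]
gripper_width: 0.0144
```

```bash
python3 -m jog '[[0,-0.18,-0.85,0],[0,-0.18,-0.85,0],[0,-0.18,-0.85,0],[0,-0.18,-0.85,0],[0,-0.18,-0.85,0],[0,-0.18,-0.85,0],[0,-0.18,-0.85,0],[0,-0.18,-0.85,0],[0,-0.18,-0.85,0],[0,-0.18,-0.85,0.08]]'
python3 -m jog '[[0,-0.18,-0.85,0],[0,-0.18,-0.85,0],[0,-0.18,-0.85,0],[0,-0.18,-0.85,0],[0,-0.18,-0.85,0],[0,-0.18,-0.85,0],[0,0,-0.4,0],[0,0,0,0],[0,0,0,0]]'
python3 -c "
from h import *
togo([.423,.1875,.1],-2.3)
im=read_camera('side'); cv2.imwrite('pics/l_side.png',im[:,:,::-1])
p,R,s=tool(); y=R[:,1]
o=p+.037*y*np.sign(y[0])
from ov import ov
ov('pics/l_side.png','side',230,350,150,245,6,'pics/l1.png',None,(o[0],o[1],-2.3),p[2]-.0412)
"
```

```text
time_s: 28.7
eef_pos: [0.4471, 0.0401, 0.1439]
ee_rot: [92.9, 90.0, 0.6]
ft_force: [-0.1, -0.0, -0.3]
gripper_width: 0.0147
time_s: 29.82
eef_pos: [0.4262, 0.1769, 0.1437]
ee_rot: [-6.9, 90.0, -99.2]
ft_force: [0.5, -0.0, -1.3]
gripper_width: 0.0143
pos [0.4262 0.1769 0.1437] jaw deg -2.34 tilt 0.02 W 0.0143 F [ 0.5 -0.  -1.3] t 29.825
shift units (current axes) [ 1.75 -0.15 -0.42] turn units -0.01 world d [-0.0032  0.0106 -0.0437]
shift units (turned axes) [ 1.75 -0.14 -0.42]
R [[-0.0, 1.0, -0.04], [-0.0, -0.04, -1.0], [-1.0, -0.0, 0.0]]
```

View pics/l1.png

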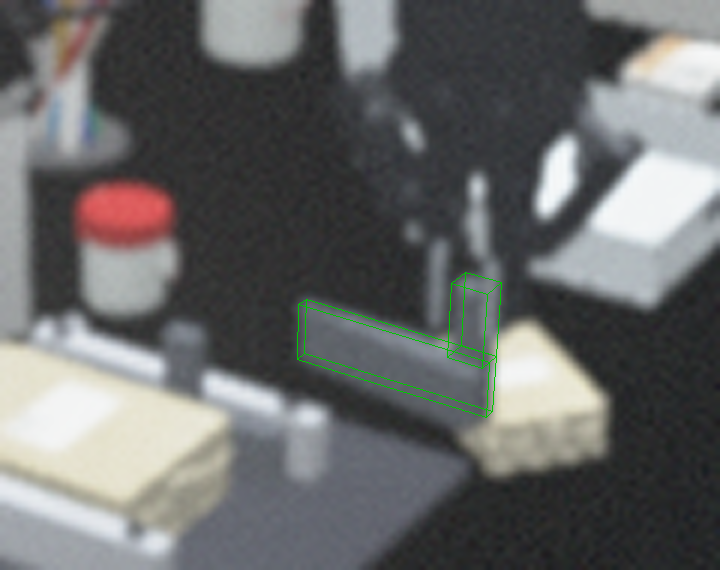

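```bash
python3 -m jog '[[0,-0.14,-0.22,0],[0.2,0,-0.2,0],[0.4,0,0,0],[0.4,0,0,0],[0.4,0,0,0],[0.4,0,0,0],[0.2,0,0,0],[0,0,0,0],[0,0,0,0]]'
python3 -c "
from h import *
togo([.423,.1875,.0825],-2.3)
for c in('side','top'):
    im=read_camera(c); cv2.imwrite('pics/m_%s.png'%c,im[:,:,::-1])
a=cv2.imread('pics/m_side.png'); b=cv2.imread('pics/m_top.png')
cv2.imwrite('pics/m1.png',np.hstack([cv2.resize(a[175:245,220:320],None,fx=5,fy=5,interpolation=2),cv2.resize(b[185:255,205:260],None,fx=5,fy=5,interpolation=2)]))
"
```

```text
time_s: 31.0
eef_pos: [0.4234, 0.188, 0.094]
ee_rot: [100.9, 90.0, 8.5]
ft_force: [0.5, -0.1, -0.3]
gripper_width: 0.0144
pos [0.4234 0.188  0.094 ] jaw deg -2.31 tilt 0.02 W 0.0144 F [ 0.5 -0.1 -0.3] t 31.0
shift units (current axes) [ 0.46 -0.01  0.02] turn units -0.0 world d [-0.0004 -0.0005 -0.0115]
shift units (turned axes) [ 0.46 -0.01  0.02]
R [[0.0, 1.0, -0.04], [0.0, -0.04, -1.0], [-1.0, 0.0, -0.0]]
```

View pics/m1.png

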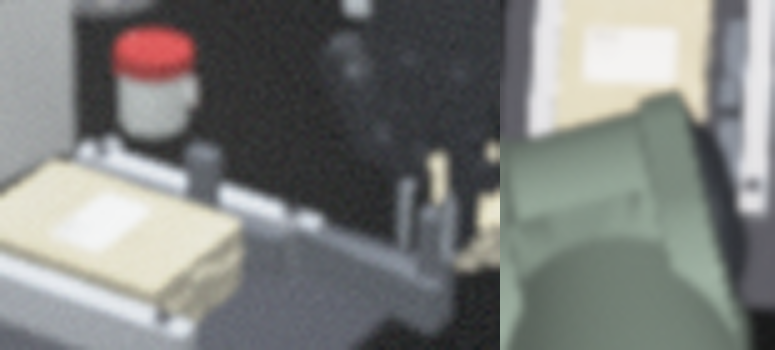

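```bash
python3 -m jog '[[0.2,0,0,0],[0.2,0,0,0],[0.1,0,0,0],[0,0,0,0],[0,0,0,0]]'
```

```text
time_s: 31.72
eef_pos: [0.4231, 0.188, 0.0812]
ee_rot: [-88.3, 90.0, 179.4]
ft_force: [-0.2, 0.4, -0.4]
gripper_width: 0.0141
```

```bash
python3 -m jog '[[0,0.2,0,0],[0,0.2,0,0],[0,0.2,0,0],[0,0.2,0,0],[0,0,0,0],[0,0,0,0]]'
```

```text
time_s: 32.48
eef_pos: [0.4431, 0.1871, 0.0812]
ee_rot: [-59.3, 90.0, -151.6]
ft_force: [0.6, -0.4, -0.7]
gripper_width: 0.0143
```

```bash
python3 -m jog '[[0.04,0,0,0],[0.02,0,0,0],[0,0,0,0]]'; python3 -m jog '[[0,0.2,0,0],[0,0.2,0,0],[0,0,0,0],[0,0,0,0]]'
python3 -c "
from h import *
im=read_camera('side'); cv2.imwrite('pics/n_side.png',im[:,:,::-1])
a=cv2.imread('pics/n_side.png')
cv2.imwrite('pics/n1.png',cv2.resize(a[180:240,220:320],None,fx=8,fy=8,interpolation=2))
"
```

```text
time_s: 32.85
eef_pos: [0.443, 0.1872, 0.081]
ee_rot: [93.5, 90.0, 1.2]
ft_force: [-4.8, 0.0, 12.4]
gripper_width: 0.0143
time_s: 33.35
eef_pos: [0.4511, 0.1872, 0.0811]
ee_rot: [-112.1, 89.8, 155.7]
ft_force: [-8.1, 0.8, 17.6]
gripper_width: 0.0144
```

View pics/n1.png

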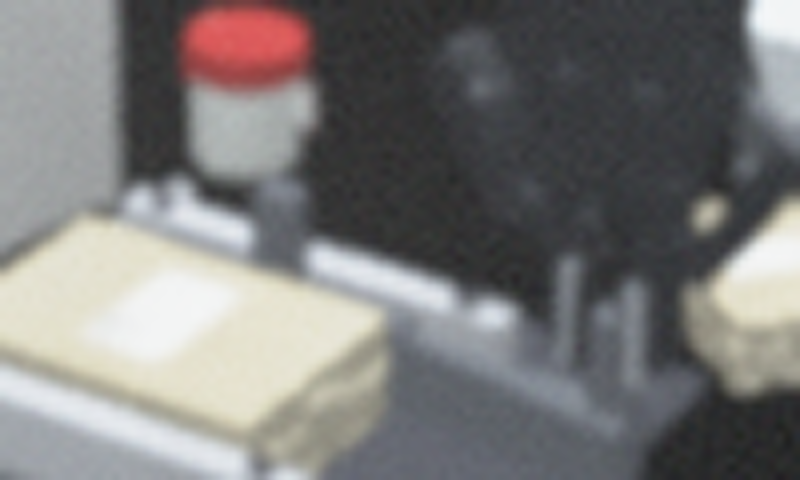

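```bash
python3 -m jog '[[-0.05,0,0,0],[0,0,0,0]]'; python3 -m jog '[[0,0.2,0,0],[0,0.2,0,0],[0,0,0,0],[0,0,0,0]]'
```

```text
time_s: 33.65
eef_pos: [0.4531, 0.1868, 0.0811]
ee_rot: [107.4, 90.0, 15.1]
ft_force: [-2.2, -0.7, 4.7]
gripper_width: 0.0146
time_s: 34.15
eef_pos: [0.4634, 0.1864, 0.0811]
ee_rot: [104.8, 90.0, 12.5]
ft_force: [-1.2, 0.5, 3.9]
gripper_width: 0.0145
```

```bash
python3 -m jog '[[0,0.2,0,0],[0,0.2,0,0],[0,0,0,0]]'; python3 -m jog '[[0,0.2,0,0],[0,0.2,0,0],[0,0,0,0]]'
```

```text
time_s: 34.52
eef_pos: [0.4705, 0.1861, 0.0811]
ee_rot: [-95.1, 89.7, 172.6]
ft_force: [-9.0, 1.2, 13.4]
gripper_width: 0.0143
time_s: 34.9
eef_pos: [0.4819, 0.1857, 0.0811]
ee_rot: [-84.6, 89.9, -176.8]
ft_force: [1.1, -0.6, -0.3]
gripper_width: 0.0147
```

```bash
python3 -c "
from h import *
im=read_camera('side'); cv2.imwrite('pics/o_side.png',im[:,:,::-1])
p,R,s=tool(); y=R[:,1]; o=p+.037*y
print(p)
from ov import ov
ov('pics/o_side.png','side',225,305,180,235,9,'pics/o1.png',None,(o[0],o[1],-2.3),.04)
a=cv2.imread('pics/o_side.png')
cv2.imwrite('pics/o2.png',cv2.resize(a[180:235,225:305],None,fx=9,fy=9,interpolation=2))
"
```

```text
[0.48284561 0.18566495 0.08106066]
```

View pics/o1.png

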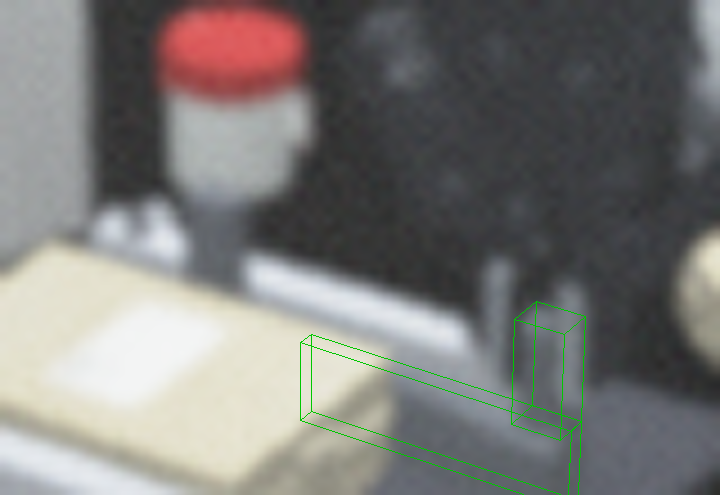

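View pics/o2.png

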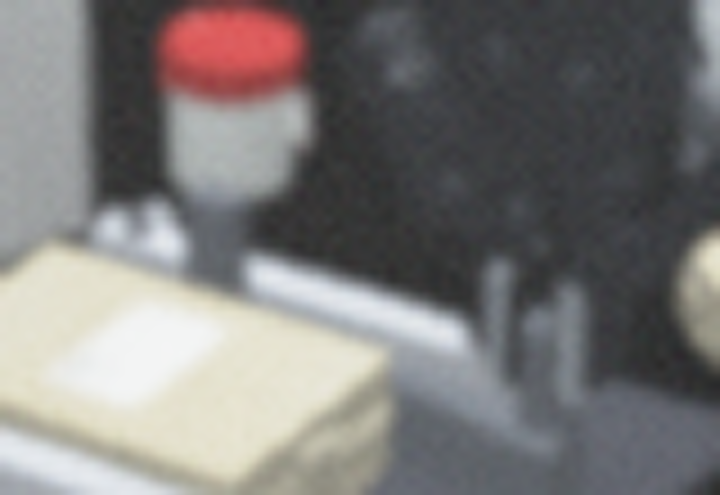

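The wedge lies on the deck beside the spacer, with its top edge from (395,385) to (555,450). The heel bump at the deck edge is over. I'm advancing in small steps now.

```bash
python3 -m jog '[[0.01,0.12,0,0],[0,0.12,0,0],[0,0,0,0]]'; python3 -m jog '[[0,0.12,0,0],[0,0,0,0]]'
```

```text
time_s: 35.33
eef_pos: [0.4886, 0.1854, 0.081]
ee_rot: [-113.4, 89.9, 154.3]
ft_force: [-4.8, -0.1, 9.2]
gripper_width: 0.0144
time_s: 35.58
eef_pos: [0.4916, 0.1853, 0.081]
ee_rot: [-114.1, 89.9, 153.6]
ft_force: [-3.7, 0.2, 9.3]
gripper_width: 0.0145
```

```bash
python3 -m jog '[[-0.02,0.08,0,0],[0,0,0,0]]'; python3 -m jog '[[0,0.08,0,0],[0,0,0,0]]'; python3 -m jog '[[0,0.08,0,0],[0,0,0,0]]'
```

```text
time_s: 35.83
eef_pos: [0.4947, 0.1851, 0.0811]
ee_rot: [108.7, 90.0, 16.4]
ft_force: [-0.4, 0.2, 0.2]
gripper_width: 0.0142
time_s: 36.08
eef_pos: [0.4963, 0.185, 0.0811]
ee_rot: [159.4, 90.0, 67.1]
ft_force: [-0.5, 0.9, 1.0]
gripper_width: 0.0142
time_s: 36.33
eef_pos: [0.4981, 0.1849, 0.0811]
ee_rot: [-80.6, 90.0, -172.9]
ft_force: [-0.7, 0.6, -1.0]
gripper_width: 0.0146
```

```bash
python3 -m jog '[[0,0.08,0,0],[0,0,0,0]]'; python3 -m jog '[[0,0.08,0,0],[0,0,0,0]]'
```

```text
time_s: 36.58
eef_pos: [0.4998, 0.1848, 0.0811]
ee_rot: [-84.2, 90.0, -176.5]
ft_force: [-1.5, 1.1, -0.2]
gripper_width: 0.0143
time_s: 36.83
eef_pos: [0.5024, 0.1847, 0.0812]
ee_rot: [88.0, 90.0, -4.3]
ft_force: [-0.6, 0.7, -2.2]
gripper_width: 0.0145
```

```bash
python3 -m jog '[[0,0.06,0,0],[0,0,0,0]]'; python3 -m jog '[[0,0.06,0,0],[0,0,0,0]]'
```

```text
time_s: 37.08
eef_pos: [0.5038, 0.1847, 0.0812]
ee_rot: [82.8, 90.0, -9.5]
ft_force: [-0.6, 1.6, -0.9]
gripper_width: 0.014
time_s: 37.33
eef_pos: [0.5046, 0.1846, 0.0811]
ee_rot: [-83.9, 89.9, -176.2]
ft_force: [-2.2, 0.7, -0.6]
gripper_width: 0.0143
```

```bash
python3 -m jog '[[0,0.05,0,0],[0,0,0,0]]'; python3 -m jog '[[0,0.05,0,0],[0,0,0,0]]'
python3 -c "
from h import *
im=read_camera('side'); cv2.imwrite('pics/p_side.png',im[:,:,::-1])
im=read_camera('top'); cv2.imwrite('pics/p_top.png',im[:,:,::-1])
a=cv2.imread('pics/p_side.png');b=cv2.imread('pics/p_top.png')
cv2.imwrite('pics/p1.png',np.hstack([cv2.resize(a[175:240,215:290],None,fx=6,fy=6,interpolation=2),cv2.resize(b[165:230,205:260],None,fx=6,fy=6,interpolation=2)]))
"
```

```text
time_s: 37.58
eef_pos: [0.5055, 0.1845, 0.0811]
ee_rot: [-81.6, 89.9, -173.9]
ft_force: [-4.9, 1.0, 0.8]
gripper_width: 0.0146
time_s: 37.83
eef_pos: [0.5057, 0.1845, 0.081]
ee_rot: [-85.6, 89.8, -177.9]
ft_force: [-7.9, 0.6, 3.7]
gripper_width: 0.0142
```

View pics/p1.png

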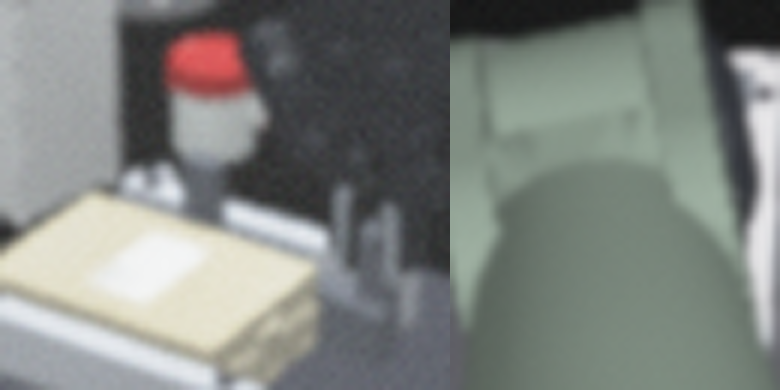

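```bash
python3 -m jog '[[0,0.05,0,0],[0,0,0,0]]'; python3 -m jog '[[0,0.04,0,0],[0,0,0,0],[0,0,0,0]]'
```

```text
time_s: 38.17
eef_pos: [0.506, 0.1844, 0.081]
ee_rot: [-86.5, 89.7, -178.8]
ft_force: [-10.5, 1.2, 6.0]
gripper_width: 0.0144
time_s: 38.55
eef_pos: [0.5062, 0.1844, 0.081]
ee_rot: [-86.6, 89.6, -178.9]
ft_force: [-12.6, -0.1, 8.8]
gripper_width: 0.0144
```

```bash
python3 -m jog '[[0,0.05,0,0],[0,0,0,0],[0,0,0,0],[0,0,0,0]]'; python3 -m jog '[[0,0,0,0],[0,0,0,0],[0,0,0,0]]'
python3 -c "
from h import *
for c in ('side','top'):
    im=read_camera(c); cv2.imwrite('pics/q_%s.png'%c,im[:,:,::-1])
    for n in ['spacer','wedge','slide_box','wedge_tip','handle']:
      r=finder.mark_of(c,n); print(c,n,[(round(d['confidence'],2),[round(float(v),4) for v in d['position']]) for d in r[:2]])
print(tool())
im=cv2.imread('pics/q_side.png')
f=8;o=np.array([205,165]);im=cv2.resize(im[165:240,205:300],None,fx=f,fy=f,interpolation=2)
wire(im,'side',box(.5645,.1675,.04,-2.3,-.05,.05,-.006,.006,0,.026),(0,0,255),f,o)
wire(im,'side',box(.5645,.1675,.04,-2.3,-.008,.008,-.006,.006,.026,.06),(0,0,255),f,o)
cv2.imwrite('pics/q1.png',im)
"
```

```text
time_s: 39.05
eef_pos: [0.5068, 0.1843, 0.081]
ee_rot: [-86.4, 89.6, -178.6]
ft_force: [-13.5, 0.5, 10.1]
gripper_width: 0.014
time_s: 39.42
eef_pos: [0.5068, 0.1843, 0.081]
ee_rot: [-86.5, 89.6, -178.8]
ft_force: [-13.7, 0.9, 9.6]
gripper_width: 0.0142
side spacer [(0.61, [0.6007, 0.1656, 0.0406])]
side wedge []
side slide_box [(0.83, [0.664, 0.5332, 0.0057]), (0.82, [0.4756, 0.0096, -0.0023])]
side wedge_tip []
side handle [(0.71, [0.5934, 0.2302, 0.0351]), (0.58, [0.6465, -0.2225, 0.2175])]
top spacer []
top wedge []
top slide_box [(0.8, [0.6643, 0.5361, 0.0016]), (0.79, [0.4779, 0.0067, 0.0015])]
top wedge_tip []
top handle [(0.66, [0.6484, -0.2242, 0.2168])]
(array([0.50679924, 0.18433879, 0.08102918]), array([[-7.41806718e-03,  9.99194729e-01, -3.94317806e-02],
       [-1.76650237e-04, -3.94341743e-02, -9.99222155e-01],
       [-9.99972470e-01, -7.40533144e-03,  4.69033341e-04]]), {'time_s': 40.025, 'joints': array([ 1.20988468e+01,  2.63765922e+01, -2.37225493e+01,  4.03185671e+01,
        7.91880758e-02,  1.04358518e+02]), 'dq': array([ 0.00941071,  0.08330842, -0.04112538, -0.03557394, -0.0083515 ,
        0.02950518]), 'tau': array([ -3.07597987, -43.97734523,  27.33156502,  -5.56030646,
        -1.08855721,   0.14312227]), 'eef_pos': array([0.50679924, 0.18433879, 0.08102918]), 'ee_rot': array([ -86.3758838 ,   89.57485166, -178.63584405]), 'ft_force': array([-13.98352727,   1.10460779,  10.5919062 ]), 'moment': array([0.18876471, 2.99612663, 0.14973604]), 'gripper_width': 0.014382361474911965})
```

View pics/q_side.png

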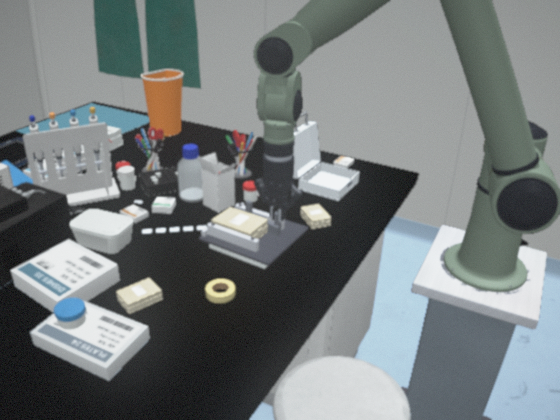

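View pics/q1.png

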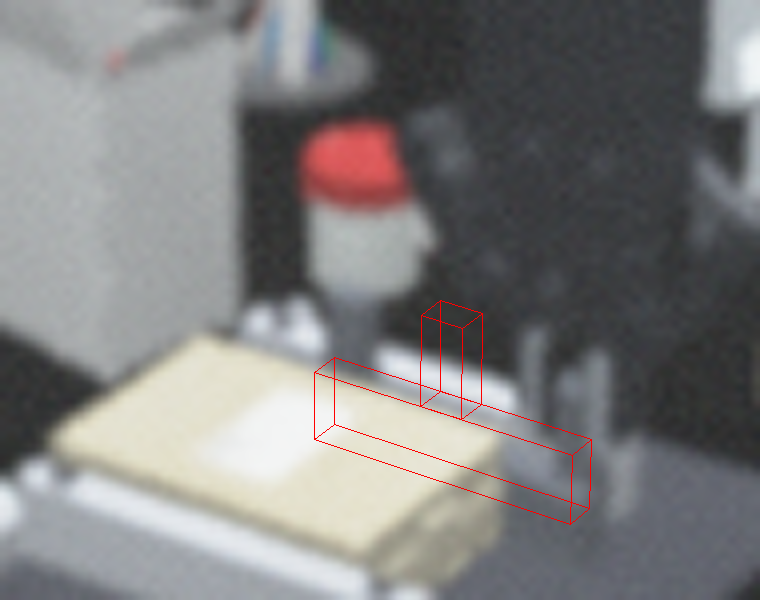

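The spacer has gone forward: its post is at (355,330), while the red model at the old place has it at (450,355). The finder puts it at x = 0.601. The wedge tip must have pushed it end-on before slipping in beside it. I'll check whether the stack is still valid.

```bash
python3 -c "
from h import *
im0=cv2.imread('pics/q_side.png'); f=9;o=np.array([215,170])
im=cv2.resize(im0[170:240,215:300],None,fx=f,fy=f,interpolation=2); 
wire(im,'side',box(.6012,.1661,.04,-2.3,-.008,.008,-.006,.006,.026,.06),(0,0,255),f,o)
wire(im,'side',box(.5438,.1828,.04,-2.3,-.045,-.029,-.006,.006,.026,.06),(0,200,0),f,o)
wire(im,'side',box(.5885,.2255,.04,-2.2,-.059,.059,-.041,.041,0,.038),(255,0,0),f,o)
cv2.imwrite('pics/r1.png',im)
b=cv2.imread('pics/q_top.png'); cv2.imwrite('pics/r2.png',cv2.resize(b[160:260,190:290],None,fx=6,fy=6,interpolation=2))
"
```

```text
(no output)
```

View pics/r1.png

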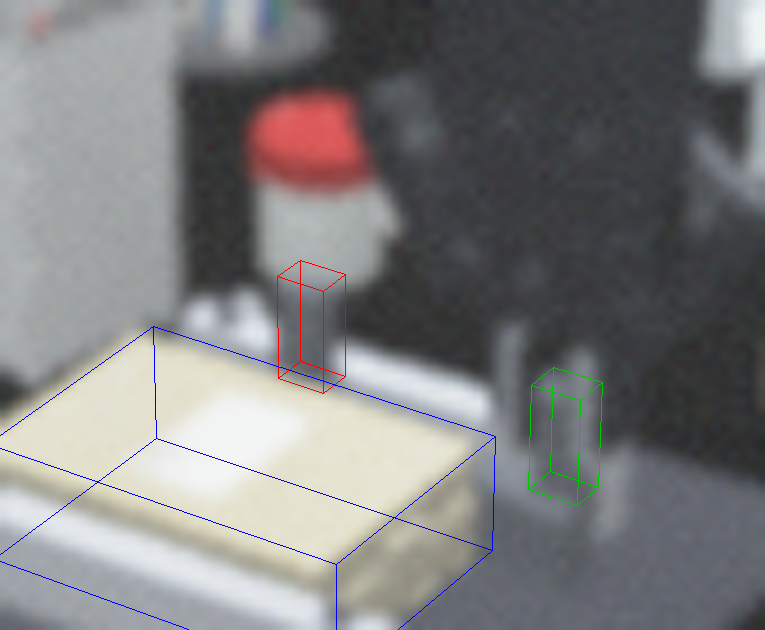

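View pics/r2.png

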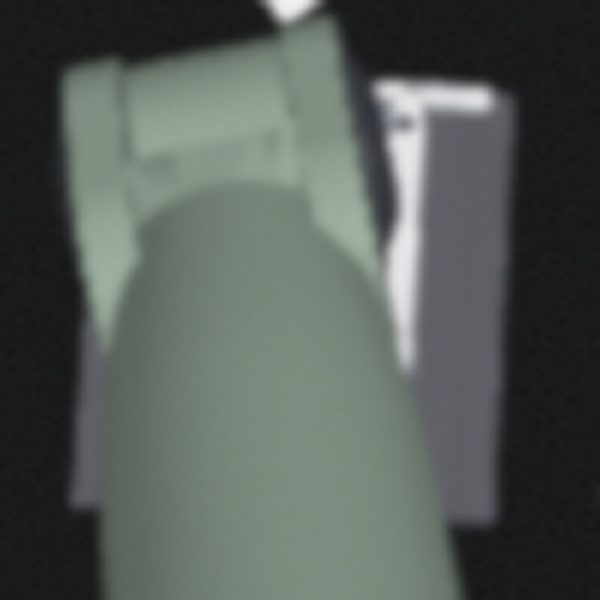

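The stack is plausible as it stands. The spacer is upright along the bar at about shaker x +0.040, inside the limit and bounded by the lip. The wedge tip is about 38 mm past the spacer's near end and about 60 mm past the box's. I'll push slightly more and check that the force holds steady.

```bash
python3 -m jog '[[0,0.04,0,0],[0,0,0,0],[0,0,0,0],[0,0,0,0]]'; python3 -m jog '[[0,0,0,0],[0,0,0,0],[0,0,0,0],[0,0,0,0],[0,0,0,0],[0,0,0,0]]'
python3 -c "
from h import *
p,R,s=tool();print(s['ft_force'],s['moment'])
im=read_camera('side'); cv2.imwrite('pics/s_side.png',im[:,:,::-1])
r=finder.mark_of('side','spacer'); print([(round(d['confidence'],2),[round(float(v),4) for v in d['position']]) for d in r[:2]])
r=finder.mark_of('side','handle'); print([(round(d['confidence'],2),[round(float(v),4) for v in d['position']]) for d in r[:2]])
for n in('jar','tape','carton'):
  r=finder.mark_of('side',n); print(n,[(round(d['confidence'],2),[round(float(v),4) for v in d['position']]) for d in r[:2]])
"
```

```text
time_s: 40.52
eef_pos: [0.5074, 0.1843, 0.081]
ee_rot: [-86.9, 89.5, -179.2]
ft_force: [-14.4, 0.4, 11.6]
gripper_width: 0.0145
time_s: 41.28
eef_pos: [0.5073, 0.1843, 0.081]
ee_rot: [-86.9, 89.5, -179.1]
ft_force: [-14.5, 0.5, 11.1]
gripper_width: 0.0142
[-14.49948119   0.51536834  11.13829789] [0.12448935 3.13915963 0.11964105]
[(0.55, [0.6003, 0.1675, 0.0364]), (0.47, [0.5426, 0.1855, 0.0393])]
[(0.68, [0.6458, -0.2222, 0.2188])]
jar [(0.52, [0.6971, -0.0028, -0.0014]), (0.49, [0.5242, 0.424, -0.0044])]
tape [(0.56, [0.5259, 0.4236, -0.0032])]
carton [(0.61, [0.5562, -0.4012, -0.0008])]
```

```bash
python3 -m jog '[[-0.02,0.03,0,0],[0,0.03,0,0],[0,0,0,0],[0,0,0,0],[0,0,0,0]]'; python3 -m jog '[[0,0,0,0],[0,0,0,0],[0,0,0,0]]'
```

```text
time_s: 42.2
eef_pos: [0.5087, 0.1842, 0.0811]
ee_rot: [-86.4, 89.5, -178.7]
ft_force: [-13.9, 1.4, 7.2]
gripper_width: 0.0145
time_s: 42.58
eef_pos: [0.5087, 0.1842, 0.0811]
ee_rot: [-86.7, 89.5, -178.9]
ft_force: [-14.1, 0.6, 7.0]
gripper_width: 0.0142
```

```bash
python3 -m jog '[[0,0.05,0,0],[0,0,0,0],[0,0,0,0],[0,0,0,0]]'; python3 -m jog '[[0,0.04,0,0],[0,0,0,0],[0,0,0,0],[0,0,0,0]]'; python3 -c "
from h import *
im=read_camera('side'); cv2.imwrite('pics/t_side.png',im[:,:,::-1])
cv2.imwrite('pics/t1.png',cv2.resize(im[170:240,215:300,::-1],None,fx=9,fy=9,interpolation=2))"
```

```text
time_s: 43.08
eef_pos: [0.5097, 0.1842, 0.0811]
ee_rot: [-87.0, 89.5, -179.2]
ft_force: [-14.5, 1.0, 8.3]
gripper_width: 0.0142
time_s: 43.58
eef_pos: [0.5099, 0.1842, 0.0811]
ee_rot: [-87.1, 89.4, -179.4]
ft_force: [-16.6, 1.1, 10.1]
gripper_width: 0.0144
```

View pics/t1.png

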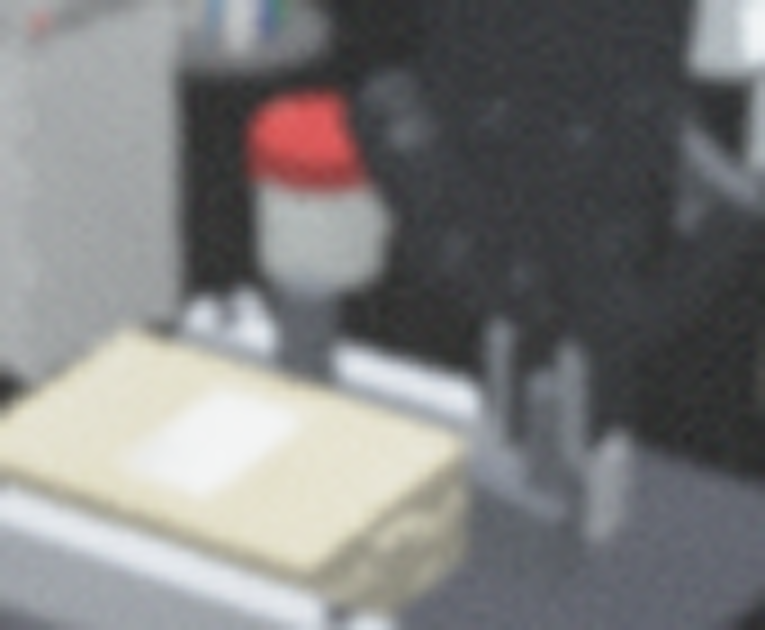

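The box has crept forward to about the lip: its near corner is now at (468,437), from (485,437) before. The push then rose to 16.6 N with hardly any travel. The spacer's post (305,330) has not moved, and the wedge's top edge lies beside the box at deck level. I'll confirm it is steady and hand in.

```bash
python3 -m jog '[[0,0,0,0],[0,0,0,0],[0,0,0,0],[0,0,0,0]]'; python3 -c "
from station import finish_job
print(finish_job())"
```

```text
time_s: 44.12
eef_pos: [0.5098, 0.1842, 0.0811]
ee_rot: [-87.0, 89.4, -179.2]
ft_force: [-17.3, 0.1, 9.8]
gripper_width: 0.0143
the job is handed in; nothing more can be done
None
```

I opened the lid to its stop, stood the spacer in the gap against the right-hand bar, and pushed the wedge in along the deck. I handed in at about 44 s, still gripping the wedge and pushing with about 17 N. No verdict came back.

**Last checks that agreed:**
- **Push:** the pose was steady, with almost no sideways force (about 0.1 N) and about 10 N upward from the deck.
- **Lid:** the finder put the handle where it should be with the lid fully open.
- **Bench items:** jar, tape and carton were found where they started.

**What went wrong or stayed unproven:**
- **Spacer moved:** while going in, the wedge tip pushed the spacer end-on about 36 mm forward before slipping in beside it. It ended upright along the bar at about shaker x +0.04 m, inside the 0.055 m limit. The wedge overlaps it by only about 4 cm. I left it rather than redo it.
- **Slide box moved:** it crept forward about 4 mm, probably to the lip, before the stack went tight.
- **Contact forces:** I could not measure the forces inside the stack. I inferred that it is tight from the push rising while the wedge stopped moving. The trained networks did not find the wedge or its tip in that last position; I judged the wedge by the arm's pose and the side picture.

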